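# Sort loaded sanding blocks by weight into a fixture and lock them in

### The job

The sanding blocks look alike but are loaded differently. Slide the fixture's keeper bar fully open, then lift each block to feel its weight: seat every block heavier than 300 g flat and square in a pocket of the fixture (one per pocket), and lay every lighter one flat on the cork mat (a block within 50 g of 300 g may go to either). When all are sorted, slide the keeper bar home to its stop, and leave the tin, the jar and the key set where they are.

Things in the scene. Friction and masses are not known exactly. Their poses are not given: they have to be found in the camera images.
- board: Grey raised work board, 330 (x) x 730 mm, top 50 mm above the bench, fixed; fixture, mat and blocks stand on it. Origin: centre of its underside, on the bench.
- fixture: Plywood fixture 236 x 166 mm, fixed to the board: four pockets in two rows of two, aluminium keeper bar along its middle. Origin: centre of its underside; x along the 236 mm, y along the 166 mm (the bar slides along y), z up. Pockets 94 (x) by 60 mm (y), floor 4 mm above the board, walls up to 14 mm, their top 5 mm sloped as lead-in. Pocket centres 122 mm apart in x, 82 mm in y.
- pocket_1 (a point): Centre of the floor of pocket 1 (fixture x -61, y 41 mm); axes as the fixture's.
- pocket_2 (a point): Centre of the floor of pocket 2 (fixture x -61, y -41 mm); axes as the fixture's.
- pocket_3 (a point): Centre of the floor of pocket 3 (fixture x 61, y 41 mm); axes as the fixture's.
- pocket_4 (a point): Centre of the floor of pocket 4 (fixture x 61, y -41 mm); axes as the fixture's.
- keeper (a joint): Keeper bar, m: 0 = home (at its stop, tabs over the block ends), 0.041 = fully open (at the other stop, pockets free from above). Grows as it slides towards fixture +y; takes about 3 N, stays where left. Bar and tabs 39.5 to 44.5 mm above the board (a seated block's top: 32); four tabs, 18 mm wide (y), reach 30 mm either side of the bar's centre line in x, over 14 mm of a block's end.
- keeper_grip (a point): Centre of the bar's black upright grip, 30 mm (x) by 18 mm (y) by 32 mm tall, on top of the bar at its middle; this point is 60.5 mm above the board, the grip spans 44.5 to 76.5 mm. Pinch it across its 18 mm. Moves with the bar; axes as the fixture's.
- mat: Flat cork mat, 236 x 176 mm and 5 mm thick, no rim, fixed to the board. Origin: centre of its underside; x along the 236 mm side, y along the 176 mm side. It takes four blocks in two rows of two, long sides along x.
- block_a_mid (a point): Centre of a brown sanding block, 55 mm (its x) x 90 mm (its y, long side) x 28 mm high, z up; the point is 14 mm above the surface that it stands on. All blocks look alike, but each is loaded differently: any of them may weigh anything from 140 to 560 g. May be absent (three or four are present).
- block_a: The same block; origin at the centre of its underside (1 mm below the surface that it stands on).
- block_b_mid (a point): Centre of a brown sanding block, 55 mm (its x) x 90 mm (its y, long side) x 28 mm high, z up; the point is 14 mm above the surface that it stands on. All blocks look alike, but each is loaded differently: any of them may weigh anything from 140 to 560 g. May be absent (three or four are present).
- block_b: The same block; origin at the centre of its underside (1 mm below the surface that it stands on).
- block_c_mid (a point): Centre of a brown sanding block, 55 mm (its x) x 90 mm (its y, long side) x 28 mm high, z up; the point is 14 mm above the surface that it stands on. All blocks look alike, but each is loaded differently: any of them may weigh anything from 140 to 560 g. May be absent (three or four are present).
- block_c: The same block; origin at the centre of its underside (1 mm below the surface that it stands on).
- block_d_mid (a point): Centre of a brown sanding block, 55 mm (its x) x 90 mm (its y, long side) x 28 mm high, z up; the point is 14 mm above the surface that it stands on. All blocks look alike, but each is loaded differently: any of them may weigh anything from 140 to 560 g. May be absent (three or four are present).
- block_d: The same block; origin at the centre of its underside (1 mm below the surface that it stands on).
- wax_tin: Bystander: round flat tin, 66 mm across, 25 mm high, on the bench beside the board; origin under its centre.
- cap_jar: Bystander: small round jar, 38 mm across, 32 mm high, behind the board; origin under its centre.
- hex_keys: Bystander: folding key set, 26 x 85 x 22 mm, lying on the bench beside the board; origin under its centre.

How it is judged:
By the outcome, as a careful person would: the job done as asked, in the order asked, and still so for the second after the job is handed in, with the robot touching nothing.
Of block_a, block_b, block_c, block_d only 3 to 4 are there at a start; the rules pass over those that are not, and their reading is None.
At some moment in a run one of block_a, block_b, block_c, block_d may be knocked a few centimetres aside while the robot is not near it.
Once in a run the grip may slacken for a moment while it holds something.
It also fails if it takes over 210 s, if anything falls off the work surface, if the arm or the gripper's body presses on something with over 40 N, if the wrist force passes 120 N, or if a joint passes its speed limit or range.

### The arm

A 7-joint arm with a two-finger parallel gripper is mounted at the origin on a cart in front of the work surface, level with it; the furniture and walls round the work are solid. World frame = base frame: x ahead of the robot, y to its left, z up, the work surface at z = 0. Lengths are in m, angles in rad, forces in N, time in s.
With the tool pointing down it reaches from about 0.35 to 0.9 m from the base axis. Payload 8.1 kg.
Tool frame: the origin (TCP) lies midway between the tips of the shut fingers; the grasp point (between the pads) lies 19 mm behind it; z points along the fingers, y is the line along which they close (so a half turn about z gives the same grasp; the last joint's range is limited). The gripper opens to 92 mm and grips with 3 to 60 N. Pads are 19 mm wide; open, the fingers measure 130 mm over their backs; the gripper's body (75 mm by 190 mm) begins 47 mm behind the grasp point.
Start: joints at [1.116, 0.434, 0.025, 1.573, -0.012, 1.134, -0.075], TCP at [0.215, -0.587, 0.227] pointing down, gripper open.
Joint ranges: [-2.62, 2.62], [-0.44, 2.09], [-1.27, 1.32], [0.08, 2.57], [-1.32, 4.46], [0.12, 2], [-2.74, 2.74]. Speed limits (rad/s): [2.22, 2.22, 3.01, 3.01, 3.14, 3.14, 3.14].

### API

Orientations are given as a unit quaternion [x, y, z, w].
In Python, from rig import env, eyes gives the robot as it stands.
- The arm moves only by the shell command python3 -m creep 'ROWS' [OPENING] [FORCE]. ROWS is JSON, a list of rows, each a list of 4 numbers: the shift along the tool's x, y, z in units of 25 mm (1.0 is 25 mm), then the turn about the tool's z in units of 5 degrees (1.0 is 5 degrees). In form: [[tx, ty, tz, twist], ...]. A call has exactly 8 rows; each row shifts and turns the commanded pose from where the row before left it, along the tool's axes as they then stand; what a row does not reach is not made up. A row lasts 1/10 s, in which the tool goes at most 50 mm and 8.59 degrees, less where a joint would pass 70% of its speed; a pose out of reach is approached as far as the arm can. A call is refused whole if a number of a shift passes 1 or a number of a turn 1, either way. A call with a gripper value outside its range is refused whole. OPENING is the finger opening in mm, from 0 to 91.8, set as the call begins (- or left out, the last holds). The fingers move at their own pace and stop on an object; FORCE is the grip in N (left out, the last holds). Time passes only in rows, so rows that do not move let the fingers close, or fill a call up. It gives the time, the measured TCP pose, the force, the opening and the grip force at its end, in the units of the state.
- env.get_obs(): the state, without advancing time (a new reading comes with each control period).
- eyes.grab_frame(name): name is "scene" or "top" or "wrist"; returns the picture (400x640x3 uint8, red, green, blue); there is no depth.
- eyes.get_calibration(name): a dict with "fx", "fy", "cx", "cy" (pixels), "eye" and "orientation" of the camera in the world. Camera axes: x right, y down, z forward; pixel columns grow to the right and rows downward; lengths in m; the calibration is good to about 2 mm. A picture is of the moment at which its call begins: read the wrist's pose just before it. get_calibration takes no time and is no camera call; for the wrist camera it gives the pose at the moment of the call.
- env.sign_off(): hands the job in; it is judged then, once.
Trained networks look in the newest picture that a camera, given by its name, has taken for a name from the list of things; names that differ only in an ending like _2 or _b are one class to them, and where a whole thing is asked for, a point or a joint stands for the part that bears it (a point fixed in the world has none). Each returns a list of dicts, best first, with "conf" (0 to 1); they miss things now and then, are a little off and sometimes report something else, mostly with a low value. They report only what shows in the picture. A call takes as long as a camera call.
- eyes.outline_of(query, camera): "region" (400x640 bool, what is visible of it).
- eyes.tip_of(query, camera): "location" ([x, y, z] in m, in world coordinates, good to about 4 mm: a listed point, or the origin of a listed thing).
The state is a dict: "clock": time; "joint_positions": joint angles; "dq": joint speeds; "effort": joint torques, N m; "tool_pos": TCP position; "tcp_rot": TCP orientation; "force": force on the tool from outside, world axes, zero at the start; "ft_torque": the same for the moment, N m; "width": finger opening in m; "grasp_force": force on a finger pad.
Only numpy, scipy, OpenCV 4.12 (cv2) and the standard library are available. Lean on these libraries where they do the work, as an engineer would, in place of code of your own. Each camera call takes 0.05 s, during which the arm holds its last target. There are 200 camera calls.

## Working session

There is one attempt and no reset: what is moved stays moved. The work goes in short steps, Python scripts to look and compute and a shell command to move; the robot and the scene stay as the last step left them, time stands still between calls to the robot, and variables do not carry over. Pictures are saved under pics/ and viewed, at most 17 in all, crops included, and the job is handed in when it is done.

```bash
ls; mkdir -p pics
cat > h.py <<'E'
from rig import env, eyes
import numpy as np, cv2
from scipy.spatial.transform import Rotation as R
def snap(cam,name):
    im=eyes.grab_frame(cam); cv2.imwrite('pics/'+name+'.png',im[...,::-1]); return im
def proj(cam,p,c=None):
    c=c or eyes.get_calibration(cam); q=R.from_quat(c['orientation']).inv().apply(np.array(p)-c['eye'])
    return np.array([c['fx']*q[...,0]/q[...,2]+c['cx'],c['fy']*q[...,1]/q[...,2]+c['cy']]).T
def unproj(cam,uv,z,c=None):
    c=c or eyes.get_calibration(cam); uv=np.atleast_2d(uv).astype(float)
    d=np.c_[(uv[:,0]-c['cx'])/c['fx'],(uv[:,1]-c['cy'])/c['fy'],np.ones(len(uv))]
    d=R.from_quat(c['orientation']).apply(d); return c['eye']+d*((z-c['eye'][2])/d[:,2])[:,None]
def rects(cam,q,z,c=None,minc=.3):
    """outline -> min area rect in world plane z"""
    c=c or eyes.get_calibration(cam); out=[]
    for o in eyes.outline_of(q,cam):
        if o['conf']<minc: continue
        k,_=cv2.findContours(o['region'].astype(np.uint8),cv2.RETR_EXTERNAL,cv2.CHAIN_APPROX_NONE)
        k=max(k,key=len)[:,0]; P=unproj(cam,k,z,c)[:,:2]
        (x,y),(w,h),a=cv2.minAreaRect((P*1000).astype(np.float32))
        if w<h: a+=90; w,h=h,w
        out.append((round(o['conf'],2),np.round([x,y,w,h,(a+90)%180-90],1).tolist(),k.mean(0).round().tolist()))
    return out
def st():
    o=env.get_obs(); r=R.from_quat(o['tcp_rot']).as_matrix()
    print('t',round(o['clock'],2),'tcp',np.round(np.array(o['tool_pos'])*1000,1),'x',np.round(r[:,0],3),'y',np.round(r[:,1],3),'z',np.round(r[:,2],3),'F',np.round(o['force'],2),'w',round(o['width']*1000,1),'gf',round(o['grasp_force'],1)); return o
E
python3 - <<'E'
from h import *
st(); print(env.get_obs()['joint_positions'])
for cam in('top','scene'):
    snap(cam,cam+'0'); c=eyes.get_calibration(cam); print(cam,np.round(c['eye'],3),R.from_quat(c['orientation']).as_matrix().round(2).tolist(),c['fx'])
    for q in('block_a_mid','fixture','mat','keeper_grip','wax_tin','cap_jar','hex_keys','pocket_1','board'):
        print(q,[(round(d['conf'],2),np.round(np.array(d['location'])*1000).tolist()) for d in eyes.tip_of(q,cam)])
print(rects('top','block_a',.078)); print(rects('top','mat',.055));print(rects('top','fixture',.064))
E
```

```text
pics
t 0.0 tcp [ 215.1 -586.3  225.9] x [ 0.939  0.345 -0.   ] y [ 0.345 -0.939 -0.002] z [-0.001  0.001 -1.   ] F [-0.45 -0.2   1.04] w 91.7 gf 0.0
[ 1.1163869   0.43523289  0.02497479  1.57408531 -0.01158598  1.13397569
 -0.07508904]
top [ 0.475 -0.09   1.446] [[0.0, -1.0, 0.05], [-1.0, -0.0, -0.01], [0.01, -0.05, -1.0]] 388.4474037451835
block_a_mid [(0.65, [600.0, -18.0, 65.0])]
fixture [(0.67, [478.0, 156.0, 51.0])]
mat [(0.57, [473.0, -320.0, 50.0])]
keeper_grip [(0.83, [474.0, 164.0, 112.0])]
wax_tin [(0.76, [438.0, -546.0, 5.0])]
cap_jar [(0.55, [688.0, -97.0, 1.0])]
hex_keys [(0.46, [396.0, 349.0, -0.0]), (0.42, [440.0, -550.0, 0.0])]
pocket_1 [(0.72, [421.0, 101.0, 55.0]), (0.7, [412.0, 188.0, 54.0]), (0.65, [528.0, 205.0, 53.0])]
board [(0.96, [503.0, -84.0, 2.0])]
scene [-0.128  0.617  1.366] [[-0.75, -0.52, 0.41], [-0.66, 0.6, -0.45], [-0.01, -0.61, -0.79]] 439.40435217305867
block_a_mid [(0.8, [599.0, -15.0, 64.0]), (0.15, [596.0, -18.0, 48.0])]
fixture [(0.42, [440.0, -548.0, 4.0])]
mat [(0.76, [467.0, -322.0, 45.0])]
keeper_grip [(0.64, [477.0, 159.0, 112.0])]
wax_tin [(0.57, [602.0, -18.0, 63.0]), (0.55, [436.0, -552.0, 3.0])]
cap_jar [(0.61, [689.0, -100.0, -1.0])]
hex_keys [(0.52, [396.0, 348.0, -0.0]), (0.28, [543.0, 126.0, 55.0])]
pocket_1 [(0.86, [410.0, 184.0, 52.0]), (0.79, [531.0, 205.0, 55.0]), (0.69, [421.0, 102.0, 52.0]), (0.61, [542.0, 124.0, 52.0])]
board [(0.92, [498.0, -82.0, -3.0])]
[(0.71, [427.2, -144.8, 84.4, 52.6, -89.8], [328.0, 227.0]), (0.67, [435.6, -11.0, 93.7, 54.9, -81.3], [290.0, 225.0]), (0.6, [582.2, -140.9, 84.9, 53.1, -89.8], [327.0, 184.0]), (0.58, [599.7, -16.2, 91.4, 56.3, 79.2], [292.0, 179.0])]
[(0.94, [470.6, -322.3, 239.7, 176.8, -5.0], [377.0, 216.0])]
[(0.83, [474.8, 163.4, 241.2, 192.9, 8.5], [243.0, 213.0]), (0.62, [435.1, -8.4, 91.2, 54.5, -81.7], [289.0, 225.0])]
```

View pics/top0.png

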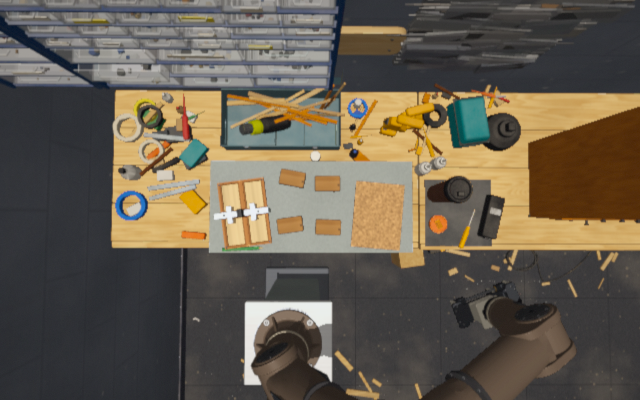

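View pics/scene0.png

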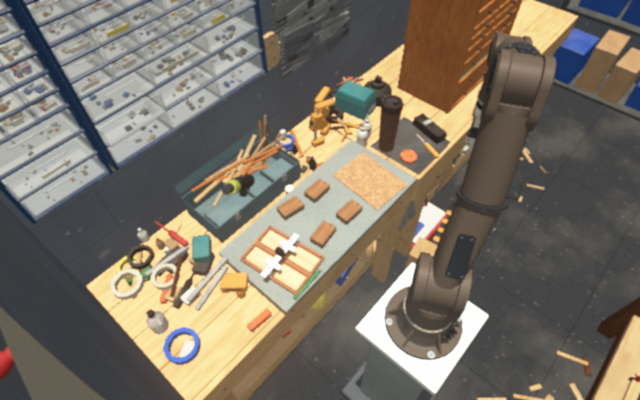

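```bash
cat >> h.py <<'E'
def go(x,y,z,yaw=None,n=8):
    o=env.get_obs(); m=R.from_quat(o['tcp_rot']).as_matrix(); cur=np.degrees(np.arctan2(m[1,0],m[0,0]))
    t=0
    if yaw is not None:
        t=(cur-yaw+90)%180-90
        m=R.from_euler('z',-t,degrees=True).as_matrix(); a=np.radians(cur-t)
        m=np.array([[np.cos(a),np.sin(a),0],[np.sin(a),-np.cos(a),0],[0,0,-1]])
    d=m.T@(np.array([x,y,z])-np.array(o['tool_pos'])*1000)/25
    print('cur yaw %.1f twist units %.2f (j7 %.2f); shift units'%(cur,t/5,o['joint_positions'][6]),d.round(2),'per row of %d'%n,(d/n).round(3),'twist/row %.3f'%(t/5/n))
E
r='[0.48,-0.85,-0.1,0]'
python3 -m creep '[[0.45,-0.85,-0.1,1],[0.45,-0.85,-0.1,1],[0.48,-0.85,-0.1,0],[0.48,-0.85,-0.1,0],[0.48,-0.85,-0.1,0],[0.48,-0.85,-0.1,0],[0.48,-0.85,-0.1,0],[0.48,-0.85,-0.1,0]]' 60
python3 -m creep '[[0.48,-0.85,-0.1,0],[0.48,-0.85,-0.1,0],[0.48,-0.85,-0.1,0],[0.48,-0.85,-0.1,0],[0.48,-0.85,-0.1,0],[0.48,-0.85,-0.1,0],[0.48,-0.85,-0.1,0],[0.48,-0.85,-0.1,0]]'
python3 -m creep '[[0.48,-0.85,-0.1,0],[0.48,-0.85,-0.1,0],[0.48,-0.85,-0.1,0],[0.48,-0.85,-0.1,0],[0.48,-0.85,-0.1,0],[0.48,-0.85,-0.1,0],[0.48,-0.85,-0.1,0],[0.48,-0.85,-0.1,0]]'
python3 - <<'E'
from h import *
st(); c=eyes.get_calibration('wrist');print(c['eye'],R.from_quat(c['orientation']).as_matrix().round(2).tolist(),c['fx'])
snap('wrist','w1')
print(proj('wrist',np.array([[.475,.16,.06],[.435,-.01,.07]])))
go(475,155,260,10)
E
```

```text
clock: 1.95
tool_pos: [0.2725, -0.4003, 0.247]
tcp_rot: [0.996, 0.088, 0.0, 0.0]
force: [-0.1, -0.7, -0.1]
width: 0.0597
grasp_force: 0.0
clock: 2.75
tool_pos: [0.337, -0.2161, 0.267]
tcp_rot: [0.996, 0.088, 0.0, 0.0]
force: [1.5, 0.1, -0.3]
width: 0.0601
grasp_force: 0.0
clock: 3.55
tool_pos: [0.4016, -0.0318, 0.287]
tcp_rot: [0.996, 0.088, 0.0, 0.0]
force: [1.5, 0.1, -0.2]
width: 0.0598
grasp_force: 0.0
t 3.55 tcp [401.6 -31.8 287. ] x [0.984 0.176 0.   ] y [ 0.176 -0.984  0.   ] z [ 0.001 -0.    -1.   ] F [ 1.47  0.1  -0.24] w 59.8 gf 0.0
[ 0.47893547 -0.01867028  0.445843  ] [[0.18, -0.94, -0.28], [-0.98, -0.17, -0.05], [-0.0, 0.29, -0.96]] 297.57868884481036
[[187.7606649   88.67757316]
 [319.17329656 147.49364894]]
cur yaw 10.4 twist units 0.07 (j7 -1.47); shift units [ 4.11 -6.7   1.1 ] per row of 8 [ 0.513 -0.838  0.138] twist/row 0.009
```

View pics/w1.png

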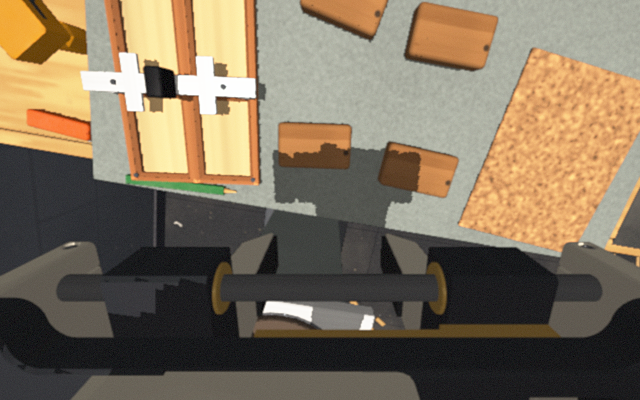

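```bash
python3 -m creep '[[0.4,-0.83,0,0],[0.4,-0.83,0,0],[0.4,-0.83,0,0],[0.4,-0.83,0,0],[0.4,-0.83,0,0],[0.4,-0.83,0,0],[0.4,-0.83,0,0],[0.4,-0.83,0,0]]' 60
python3 - <<'E'
from h import *
o=st(); snap('wrist','w2')
for q in('keeper_grip','pocket_1','fixture','keeper'):
    print(q,[(round(d['conf'],2),np.round(np.array(d['location'])*1000,1).tolist()) for d in eyes.tip_of(q,'wrist')])
snap('top','t2')
for q in('keeper_grip','pocket_1','keeper'):
    print(q,[(round(d['conf'],2),np.round(np.array(d['location'])*1000,1).tolist()) for d in eyes.tip_of(q,'top')])
go(475,161,200,10)
E
```

```text
clock: 4.4
tool_pos: [0.4511, 0.1454, 0.2868]
tcp_rot: [0.996, 0.088, 0.0, 0.0]
force: [0.6, -0.6, -0.3]
width: 0.0599
grasp_force: 0.0
t 4.4 tcp [451.1 145.4 286.8] x [0.984 0.176 0.   ] y [ 0.176 -0.984  0.   ] z [ 0. -0. -1.] F [ 0.64 -0.58 -0.31] w 59.9 gf 0.0
keeper_grip [(0.81, [479.9, 161.3, 111.0])]
pocket_1 [(0.96, [420.9, 104.0, 52.5]), (0.95, [528.0, 203.3, 55.8]), (0.9, [542.4, 122.8, 52.8]), (0.59, [410.4, 192.9, 50.9]), (0.2, [599.9, -16.1, 66.2])]
fixture [(0.68, [475.5, 156.2, 51.2]), (0.44, [427.2, -143.7, 65.1])]Traceback (most recent call last):
  File "<stdin>", line 4, in <module>
ValueError: it knows: block, block_a_mid, block_b_mid, block_c_mid, block_d_mid, board, cap_jar, fixture, hex_keys, keeper_grip, mat, pocket, wax_tin
```

View pics/w2.png

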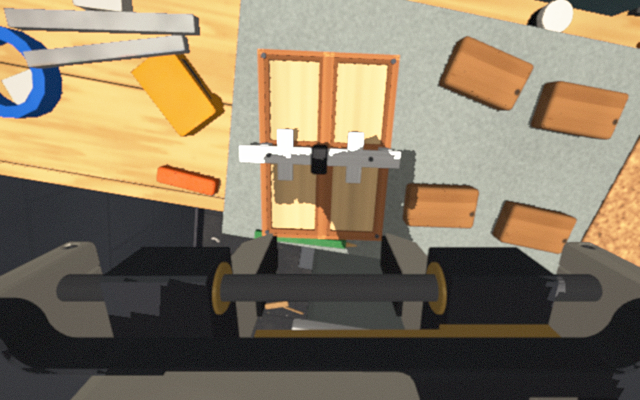

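Run:
```python
from h import *
P=unproj('wrist',[(260,50),(399,55),(386,238),(316,158)],.064)*1000
print(P.round(1)); print(np.degrees(np.arctan2(-(P[1]-P[0])[0],(P[1]-P[0])[1])), np.degrees(np.arctan2((P[1]-P[2])[1],(P[1]-P[2])[0])))
print(unproj('wrist',[(319,159)],.1105)*1000)
go(478,162,125,8.8)
print(rects('wrist','fixture',.060)); print(rects('wrist','block_a',.078)); print(rects('wrist','pocket_1',.060));print(rects('wrist','keeper_grip',.12))
```

```text
[[580.2 248.6  64. ]
 [603.6  88.5  64. ]
 [375.   49.6  64. ]
 [467.8 163.9  64. ]]
-171.66311419732824 9.6427591385057
[[474.61870139 159.64567853 110.5       ]]
cur yaw 10.2 twist units 0.28 (j7 -1.93); shift units [ 1.18 -0.52  6.46] per row of 8 [ 0.148 -0.065  0.808] twist/row 0.035
[(0.69, [473.9, 160.7, 238.9, 208.0, 7.8], [322.0, 142.0])]
[(0.87, [580.1, -132.6, 104.0, 56.3, -89.3], [579.0, 110.0]), (0.86, [429.2, -136.7, 106.9, 59.8, 87.8], [533.0, 227.0]), (0.7, [436.6, -4.8, 94.8, 58.6, -82.0], [439.0, 206.0]), (0.66, [598.2, -11.5, 96.2, 59.5, 80.0], [484.0, 74.0])]
[(0.71, [474.2, 159.6, 242.5, 207.8, 9.3], [322.0, 142.0]), (0.55, [511.7, 24.1, 527.3, 307.6, -85.5], [398.0, 119.0])]
[(0.76, [478.9, 158.6, 175.7, 55.7, -82.3], [319.0, 156.0])]
```

```bash
python3 -m creep '[[0.29,-0.12,0.95,0.28],[0.29,-0.12,0.95,0],[0.29,-0.12,0.95,0],[0.28,-0.12,0.95,0],[0,0,0.95,0],[0,0,0.95,0],[0,0,0.95,0],[0,0,0.85,0]]' 60 20
python3 -m creep '[[0,0,0,0],[0,0,0,0],[0,0,0,0],[0,0,0,0],[0,0,0,0],[0,0,0,0],[0,0,0,0],[0,0,0,0]]' 5 25
python3 - <<'E'
from h import *
st()
E
```

```text
clock: 5.6
tool_pos: [0.4773, 0.1601, 0.0983]
tcp_rot: [0.997, 0.076, -0.0, 0.0]
force: [1.0, 0.0, 0.2]
width: 0.0599
grasp_force: 0.0
clock: 6.4
tool_pos: [0.4777, 0.1612, 0.0998]
tcp_rot: [0.997, 0.076, 0.0, -0.0]
force: [-1.2, -0.3, 6.3]
width: 0.0181
grasp_force: 25.0
t 6.4 tcp [477.7 161.2  99.8] x [0.988 0.152 0.001] y [ 0.152 -0.988 -0.   ] z [ 0.001  0.    -1.   ] F [-1.16 -0.27  6.29] w 18.1 gf 25.0
```

```bash
python3 -m creep '[[0,-0.18,0,0],[0,-0.18,0,0],[0,-0.18,0,0],[0,-0.18,0,0],[0,-0.18,0,0],[0,-0.18,0,0],[0,-0.18,0,0],[0,0,0,0]]'
python3 -m creep '[[0,-0.06,0,0],[0,-0.06,0,0],[0,-0.06,0,0],[0,-0.06,0,0],[0,-0.06,0,0],[0,-0.06,0,0],[0,0,0,0],[0,0,0,0]]'
python3 - <<'E'
from h import *
st()
E
```

```text
clock: 7.2
tool_pos: [0.4734, 0.1927, 0.0998]
tcp_rot: [0.997, 0.076, 0.001, -0.0]
force: [2.2, 0.9, 5.2]
width: 0.0178
grasp_force: 25.0
clock: 8.0
tool_pos: [0.4728, 0.1964, 0.0997]
tcp_rot: [0.997, 0.074, 0.0, 0.003]
force: [2.5, -14.6, 13.2]
width: 0.0182
grasp_force: 25.0
t 8.0 tcp [472.8 196.4  99.7] x [0.989 0.148 0.   ] y [ 0.148 -0.989  0.006] z [ 0.001 -0.006 -1.   ] F [  2.48 -14.59  13.2 ] w 18.2 gf 25.0
```

```bash
python3 -m creep '[[0,0.1,0,0],[0,0.1,0,0],[0,0,0,0],[0,0,0,0],[0,0,0,0],[0,0,0,0],[0,0,0,0],[0,0,0,0]]'
python3 -m creep '[[0,0,0,0],[0,0,0,0],[0,0,0,0],[0,0,0,0],[0,0,-0.5,0],[0,0,-0.9,0],[0,0,-0.9,0],[0,0,-0.9,0]]' 50
python3 -m creep '[[0,0,-0.9,-1],[0,0,-0.9,-1],[0,0.9,-0.3,-1],[0,0.8,0,-1],[0,0.8,0,-1],[0,0.8,0,-1],[0,0.8,0,-1],[0,0.8,0,-1]]' 85
python3 - <<'E'
from h import *
o=st(); print(o['joint_positions'].round(2)); go(436,-11,200,98)
E
```

```text
clock: 8.8
tool_pos: [0.4729, 0.1961, 0.0997]
tcp_rot: [0.997, 0.076, 0.001, 0.0]
force: [3.2, -1.7, 6.0]
width: 0.0177
grasp_force: 25.0
clock: 9.6
tool_pos: [0.4717, 0.1964, 0.1809]
tcp_rot: [0.997, 0.077, 0.0, -0.0]
force: [0.6, -0.4, 0.4]
width: 0.0497
grasp_force: 0.0
clock: 10.4
tool_pos: [0.5345, 0.0917, 0.2327]
tcp_rot: [0.91, 0.414, 0.0, 0.0]
force: [0.5, 0.4, -0.2]
width: 0.085
grasp_force: 0.0
t 10.4 tcp [534.5  91.7 232.7] x [0.657 0.754 0.   ] y [ 0.754 -0.657  0.   ] z [ 0. -0. -1.] F [ 0.54  0.37 -0.21] w 85.0 gf 0.0
[ 0.23  0.38 -0.67  1.73  0.26  1.13 -1.23]
cur yaw 49.0 twist units -9.81 (j7 -1.23); shift units [-3.52 -4.47  1.31] per row of 8 [-0.44  -0.559  0.164] twist/row -1.226
```

```bash
python3 -m creep '[[0,0,0,-1],[0,0,0,-1],[0,0,0,-1],[0,0,0,-1],[0,0,0,-1],[0,0,0,-1],[0,0,0,-1],[0,0,0,-1]]'
python3 -m creep '[[0,0,0,-0.9],[0,0,0,-0.9],[-0.59,-0.75,0.1,0],[-0.59,-0.75,0.1,0],[-0.59,-0.75,0.1,0],[-0.59,-0.75,0.1,0],[-0.59,-0.75,0,0],[-0.59,-0.75,0,0]]'
python3 - <<'E'
from h import *
o=st(); snap('wrist','w3')
for q in('block_a_mid',):
    print(q,[(round(d['conf'],2),np.round(np.array(d['location'])*1000,1).tolist()) for d in eyes.tip_of(q,'wrist')])
print(rects('wrist','block_a',.078))
snap('top','t3'); print(rects('top','block_a',.078))
E
```

```text
clock: 11.2
tool_pos: [0.5342, 0.0925, 0.2326]
tcp_rot: [0.713, 0.701, 0.0, 0.0]
force: [-0.5, -0.0, -0.3]
width: 0.0851
grasp_force: 0.0
clock: 12.0
tool_pos: [0.4339, -0.0109, 0.2224]
tcp_rot: [0.658, 0.753, -0.0, 0.0]
force: [-0.2, -1.5, -1.0]
width: 0.0846
grasp_force: 0.0
t 12.0 tcp [433.9 -10.9 222.4] x [-0.135  0.991 -0.   ] y [0.991 0.135 0.   ] z [ 0. -0. -1.] F [-0.23 -1.48 -0.95] w 84.6 gf 0.0
block_a_mid [(0.75, [599.5, -13.4, 63.4])]
[(0.79, [560.7, -156.3, 38.5, 36.5, -82.3], [416.0, 318.0]), (0.69, [592.4, -16.1, 89.3, 64.7, 79.3], [477.0, 206.0]), (0.68, [424.6, -173.2, 56.9, 35.6, 7.6], [305.0, 313.0]), (0.6, [433.5, -9.3, 91.3, 56.9, -82.3], [329.0, 182.0])]
[(0.94, [428.1, -144.3, 91.5, 54.9, 87.2], [328.0, 227.0]), (0.63, [600.3, -16.8, 91.1, 57.6, 80.8], [292.0, 178.0])]
```

View pics/w3.png

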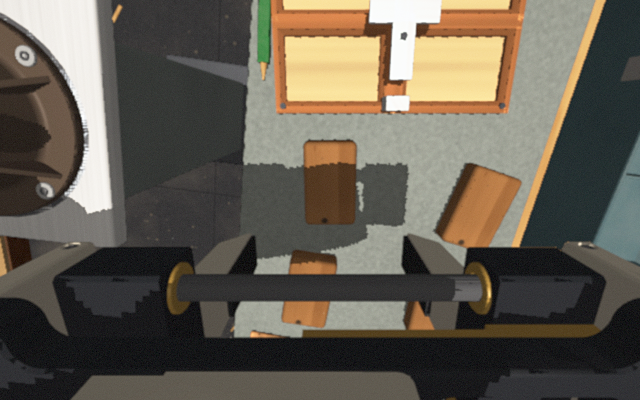

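```bash
cat >> h.py <<'E'
def weigh(n=8):
    f=[];e=[]
    for i in range(n):
        o=env.get_obs(); f.append(o['force']); e.append(o['effort']); eyes.grab_frame('wrist')
    print('F mean',np.mean(f,0).round(3),'sd',np.std(f,0).round(2),'width',round(o['width']*1000,1),'z',round(o['tool_pos'][2]*1000,1))
E
python3 -c 'from h import *; weigh()'
python3 -m creep '[[0,0,0.8,0],[0,0,0.8,0],[0,0,0.8,0],[0,0,0.8,0],[0,0,0.8,0],[0,0,0.8,0],[0,0,0.8,0],[0,0,0.8,0]]' 80
python3 -m creep '[[0,0,0,0],[0,0,0,0],[0,0,0,0],[0,0,0,0],[0,0,0,0],[0,0,0,0],[0,0,0,0],[0,0,0,0]]' 40 40
python3 -m creep '[[0,0,-0.2,0],[0,0,-0.4,0],[0,0,-0.6,0],[0,0,-0.6,0],[0,0,-0.4,0],[0,0,-0.2,0],[0,0,0,0],[0,0,0,0]]'
python3 -c 'from h import *; weigh(); st()'
```

```text
F mean [ 0.149 -0.069 -0.106] sd [0.22 0.2  0.48] width 84.6 z 221.7
clock: 13.45
tool_pos: [0.4349, -0.0103, 0.0609]
tcp_rot: [0.658, 0.753, 0.0, -0.0]
force: [0.4, -0.2, -0.0]
width: 0.0801
grasp_force: 0.0
clock: 14.25
tool_pos: [0.4354, -0.0104, 0.0626]
tcp_rot: [0.658, 0.753, 0.0, 0.001]
force: [-1.0, 0.4, 8.1]
width: 0.0548
grasp_force: 40.0
clock: 15.05
tool_pos: [0.4345, -0.0107, 0.1214]
tcp_rot: [0.658, 0.753, -0.0, -0.0]
force: [-0.3, 0.1, -3.4]
width: 0.0544
grasp_force: 40.0
F mean [ 0.099 -0.143 -3.042] sd [0.59 0.65 0.46] width 54.7 z 121.5
t 15.45 tcp [434.7 -10.4 121.5] x [-0.135  0.991  0.   ] y [ 0.991  0.135 -0.   ] z [-0.  0. -1.] F [ 0.14  0.26 -3.75] w 54.8 gf 40.0
```

```bash
python3 -c 'from h import *; weigh(16);go(479+.988*61+.152*41-3, 155.9+.152*61-.988*41, 150,8.8)'
```

```text
F mean [ 0.016  0.063 -3.022] sd [0.46 0.42 0.61] width 54.8 z 121.7
cur yaw 97.7 twist units 17.79 (j7 -0.37); shift units [ 5.09 -4.68 -1.13] per row of 8 [ 0.636 -0.585 -0.141] twist/row 2.224
```

```bash
python3 -m creep '[[0,0,-0.2,1],[0,0,-0.2,1],[0,0,-0.2,1],[0,0,-0.2,1],[0,0,-0.2,1],[0,0,-0.2,1],[0,0,0,1],[0,0,0,1]]'
python3 -m creep '[[0,0,0,1],[0,0,0,1],[0,0,0,1],[0,0,0,1],[0,0,0,1],[0,0,0,1],[0,0,0,1],[0,0,0,1]]'
python3 -m creep '[[0,0,0,1],[0,0,0,1],[0,0,0,1],[0,0,0,1],[0,0,0,0.5],[0,0,0,0],[0,0,0,0],[0,0,0,0]]'
python3 -c 'from h import *;st(); go(407.5,-360,150,-5,16)'
```

```text
clock: 17.05
tool_pos: [0.4348, -0.0104, 0.1519]
tcp_rot: [0.877, 0.481, 0.0, 0.0]
force: [0.6, 0.7, -2.7]
width: 0.0546
grasp_force: 40.0
clock: 17.85
tool_pos: [0.4347, -0.0104, 0.1517]
tcp_rot: [0.988, 0.153, -0.0, -0.0]
force: [0.4, 0.3, -3.8]
width: 0.0548
grasp_force: 40.0
clock: 18.65
tool_pos: [0.4347, -0.0104, 0.1517]
tcp_rot: [0.999, -0.041, -0.0, 0.0]
force: [-0.4, 0.2, -3.9]
width: 0.0548
grasp_force: 40.0
t 18.65 tcp [434.7 -10.4 151.7] x [ 0.997 -0.082 -0.   ] y [-0.082 -0.997  0.   ] z [-0. -0. -1.] F [-0.39  0.25 -3.91] w 54.8 gf 40.0
cur yaw -4.7 twist units 0.06 (j7 -1.92); shift units [ 0.13 14.02  0.07] per row of 16 [0.008 0.876 0.004] twist/row 0.004
```

```bash
python3 -m creep '[[0,0.6,0,0],[0,0.9,0,0],[0,0.95,0,0],[0,0.95,0,0],[0,0.95,0,0],[0,0.95,0,0],[0,0.95,0,0],[0,0.95,0,0]]'
python3 -m creep '[[0,0.95,0,0],[0,0.95,0,0],[0,0.95,0,0],[0,0.95,0,0],[0,0.95,0,0],[0,0.95,0,0],[0.13,0.7,0,0],[0,0.4,0,0]]'
python3 -m creep '[[0,0,0,0],[0,0,0.5,0],[0,0,0.7,0],[0,0,0.7,0],[0,0,0.7,0],[0,0,0.5,0],[0,0,0.1,0],[0,0,0.05,0]]'
python3 -c 'from h import *;st()'
```

```text
clock: 19.45
tool_pos: [0.4197, -0.1908, 0.1517]
tcp_rot: [0.999, -0.041, 0.0, 0.0]
force: [-0.2, 0.2, -3.8]
width: 0.0548
grasp_force: 40.0
clock: 20.25
tool_pos: [0.4092, -0.3611, 0.1516]
tcp_rot: [0.999, -0.042, 0.0, 0.0]
force: [0.4, 0.1, -2.6]
width: 0.0546
grasp_force: 40.0
clock: 21.05
tool_pos: [0.4091, -0.3589, 0.0702]
tcp_rot: [0.999, -0.041, -0.0, -0.0]
force: [0.3, 0.3, -2.9]
width: 0.0546
grasp_force: 40.0
t 21.05 tcp [ 409.1 -358.9   70.2] x [ 0.997 -0.082 -0.   ] y [-0.082 -0.997 -0.001] z [-0.     0.001 -1.   ] F [ 0.28  0.34 -2.89] w 54.6 gf 40.0
```

```bash
python3 -m creep '[[0,0,0.05,0],[0,0,0.04,0],[0,0,0,0],[0,0,0,0],[0,0,0,0],[0,0,0,0],[0,0,0,0],[0,0,0,0]]'
python3 -m creep '[[0,0,0,0],[0,0,0,0],[0,0,0,0],[0,0,0,0],[0,0,-0.5,0],[0,0,-0.9,0],[0,0,-0.9,0],[0,0,-0.9,0]]' 75
python3 -m creep '[[0,-0.5,-0.8,0],[0,-0.8,-0.8,0],[0,-0.9,-0.8,0],[0,-0.95,0,0],[0,-0.95,0,0],[0,-0.95,0,0],[0,-0.95,0,0],[0,-0.95,0,0]]' 85
python3 -m creep '[[0,-0.7,0,-1],[0,0,0,-1],[0,0,0,-1],[0,0,0,-1],[0,0,0,-1],[0,0,0,-1],[0,0,0,-1],[0,0,0,-1]]'
python3 -m creep '[[0,0,0,-1],[0,0,0,-1],[0,0,0,-1],[0,0,0,-1],[0,0,0,-1],[0,0,0,-1],[0,0,0,-1],[0,0,0,-1]]'
python3 -m creep '[[0,0,0,-1],[0,0,0,-1],[0,0,0,-0.5],[0,0,0,0],[0,0,0,0],[0,0,0,0],[0,0,0,0],[0,0,0,0]]'
python3 - <<'E'
from h import *
o=st(); snap('wrist','w4'); print(rects('wrist','block_a',.078))
snap('top','t4'); print(rects('top','block_a',.078)); print(rects('top','mat',.055)); print(eyes.tip_of('block_a_mid','top'))
weigh(12)
E
```

```text
clock: 21.85
tool_pos: [0.409, -0.3595, 0.0682]
tcp_rot: [0.999, -0.041, -0.0, 0.0]
force: [0.7, 0.3, -3.2]
width: 0.0545
grasp_force: 40.0
clock: 22.65
tool_pos: [0.4091, -0.3595, 0.15]
tcp_rot: [0.999, -0.041, 0.0, 0.0]
force: [0.8, 0.2, -0.4]
width: 0.0751
grasp_force: 0.0
clock: 23.45
tool_pos: [0.4235, -0.1853, 0.2093]
tcp_rot: [0.999, -0.041, 0.0, 0.0]
force: [-0.7, -0.5, 0.4]
width: 0.0852
grasp_force: 0.0
clock: 24.25
tool_pos: [0.4249, -0.1689, 0.2092]
tcp_rot: [0.952, 0.305, 0.0, 0.0]
force: [-0.4, -0.1, -0.4]
width: 0.085
grasp_force: 0.0
clock: 25.05
tool_pos: [0.4249, -0.1689, 0.2092]
tcp_rot: [0.791, 0.612, -0.0, 0.0]
force: [-0.0, -0.2, -0.4]
width: 0.0852
grasp_force: 0.0
clock: 25.85
tool_pos: [0.4249, -0.1689, 0.2083]
tcp_rot: [0.721, 0.693, -0.0, 0.0]
force: [0.3, 0.1, 0.9]
width: 0.085
grasp_force: 0.0
t 25.85 tcp [ 424.9 -168.9  208.3] x [ 0.04   0.999 -0.   ] y [ 0.999 -0.04  -0.   ] z [-0. -0. -1.] F [0.34 0.14 0.85] w 85.0 gf 0.0
[(0.94, [576.7, -139.8, 91.0, 63.1, -89.5], [484.0, 153.0]), (0.9, [427.0, -142.6, 89.9, 55.7, 86.7], [330.0, 163.0]), (0.8, [591.2, -34.2, 63.3, 59.9, -9.7], [515.0, 33.0])]
[(0.77, [413.8, -361.3, 87.9, 60.0, -0.4], [389.0, 232.0]), (0.74, [584.0, -140.9, 84.9, 56.7, -89.8], [327.0, 183.0]), (0.67, [427.1, -114.9, 52.5, 31.6, 0.1], [320.0, 228.0]), (0.6, [600.7, -16.7, 91.1, 52.4, 78.1], [292.0, 178.0])]
[(0.87, [469.6, -322.5, 236.1, 176.1, -4.7], [381.0, 212.0]), (0.33, [397.3, 335.5, 81.8, 23.6, 86.6], [193.0, 236.0])]
[{'location': [0.5979, -0.0181, 0.0642], 'conf': 0.58}]
F mean [-0.219  0.171  0.091] sd [0.56 0.34 0.53] width 85.1 z 208.2
```

View pics/w4.png

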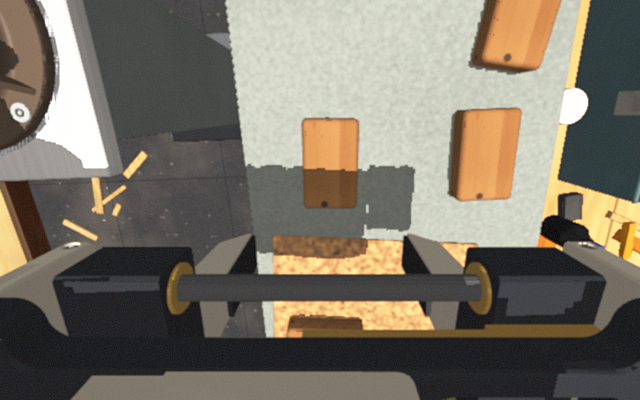

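```bash
python3 -m creep '[[0.35,0.04,0.5,0.1],[0.35,0,0.8,0],[0.35,0,0.8,0],[0,0,0.8,0],[0,0,0.8,0],[0,0,0.8,0],[0,0,0.8,0],[0,0,0.5,0]]' 80
python3 -m creep '[[0,0,0,0],[0,0,0,0],[0,0,0,0],[0,0,0,0],[0,0,0,0],[0,0,0,0],[0,0,0,0],[0,0,0,0]]' 40 40
python3 -m creep '[[0,0,-0.2,0],[0,0,-0.4,0],[0,0,-0.8,0],[0,0,-0.8,0],[0,0,-0.8,0],[0,0,-0.4,0],[0,0,-0.2,0],[0,0,0,0]]'
python3 -c 'from h import *; weigh(10); st()'
```

```text
clock: 27.55
tool_pos: [0.4266, -0.1426, 0.062]
tcp_rot: [0.724, 0.69, -0.0, -0.001]
force: [-0.1, 0.0, 0.2]
width: 0.0802
grasp_force: 0.0
clock: 28.35
tool_pos: [0.4275, -0.1429, 0.064]
tcp_rot: [0.724, 0.69, 0.0, 0.001]
force: [-1.7, -0.2, 7.1]
width: 0.0545
grasp_force: 40.0
clock: 29.15
tool_pos: [0.427, -0.1429, 0.1535]
tcp_rot: [0.724, 0.69, 0.0, 0.0]
force: [-0.7, 0.6, -5.4]
width: 0.0546
grasp_force: 40.0
F mean [-0.156  0.379 -4.895] sd [0.31 0.26 0.54] width 54.7 z 152.9
t 29.65 tcp [ 427.  -142.7  153. ] x [0.048 0.999 0.   ] y [ 0.999 -0.048 -0.   ] z [-0.  0. -1.] F [ 0.12 -0.25 -5.36] w 54.3 gf 40.0
```

```bash
python3 -m creep '[[0,0,-0.1,1],[0,0,-0.1,1],[0,0,-0.1,1],[0,0,-0.1,1],[0,0,-0.1,1],[0,0,0,1],[0,0,0,1],[0,0,0,1]]'
python3 -m creep '[[0,0,0,1],[0,0,0,1],[0,0,0,1],[0,0,0,1],[0,0,0,1],[0,0,0,1],[0,0,0,1],[0,0,0,0.7]]'
python3 -c 'from h import *;st(); go(422,104,165,8.8,16)'
```

```text
clock: 30.45
tool_pos: [0.427, -0.1427, 0.1657]
tcp_rot: [0.917, 0.399, -0.0, -0.0]
force: [-0.4, -1.1, -4.3]
width: 0.0547
grasp_force: 40.0
clock: 31.25
tool_pos: [0.427, -0.1426, 0.1656]
tcp_rot: [0.997, 0.075, -0.0, -0.0]
force: [0.6, -0.3, -4.5]
width: 0.0546
grasp_force: 40.0
t 31.25 tcp [ 427.  -142.6  165.6] x [ 0.989  0.149 -0.   ] y [ 0.149 -0.989 -0.   ] z [-0.  0. -1.] F [ 0.63 -0.29 -4.47] w 54.6 gf 40.0
cur yaw 8.6 twist units -0.05 (j7 -1.36); shift units [ 1.31 -9.78  0.03] per row of 16 [ 0.082 -0.611  0.002] twist/row -0.003
```

```bash
python3 -m creep '[[0.1,-0.4,0,0],[0.1,-0.8,0,0],[0.1,-0.9,0,0],[0.1,-0.9,0,0],[0.1,-0.9,0,0],[0.1,-0.9,0,0],[0.1,-0.6,0,0],[0.1,-0.4,0,0]]'
python3 - <<'E'
from h import *
snap('wrist','w5'); st()
C=np.array([.477,.1555]);a=np.radians(8.8);Rz=np.array([[np.cos(a),-np.sin(a)],[np.sin(a),np.cos(a)]])
im=cv2.imread('pics/w5.png')
for cx,cy in((-61,41),(-61,-41),(61,41),(61,-41)):
    for z,dx,dy,col in((.064,52,35,(0,255,0)),):
        c=np.array([[cx-dx,cy-dy],[cx+dx,cy-dy],[cx+dx,cy+dy],[cx-dx,cy+dy]])/1000.
        P=np.c_[c@Rz.T+C,np.full(4,z)]; cv2.polylines(im,[proj('wrist',P).round().astype(int)],True,col,1)
c=np.array([[-118,-83],[118,-83],[118,83],[-118,83]])/1000.;P=np.c_[c@Rz.T+C,np.full(4,.064)]
cv2.polylines(im,[proj('wrist',P).round().astype(int)],True,(255,0,255),1)
cv2.imwrite('pics/w5b.png',cv2.resize(im[:300],(800,375)))
E
```

```text
clock: 32.05
tool_pos: [0.4245, 0.0057, 0.1658]
tcp_rot: [0.997, 0.078, 0.0, -0.0]
force: [-0.3, -0.6, -4.2]
width: 0.0546
grasp_force: 40.0
t 32.1 tcp [424.9   6.8 165.9] x [0.988 0.157 0.001] y [ 0.157 -0.988 -0.001] z [ 0.001  0.001 -1.   ] F [ 0.44  1.68 -5.49] w 54.7 gf 40.0
```

View pics/w5b.png

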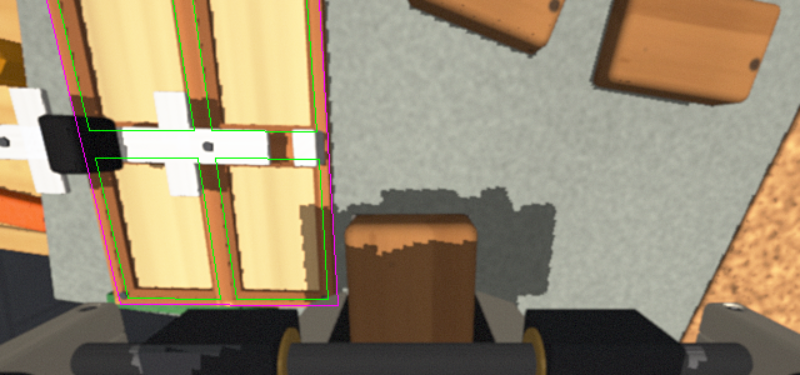

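```bash
cat > fit.py <<'E'
from h import *
from scipy.optimize import minimize
def fit(im,c,x0=(477,155.5,8.8),vmax=245):
    hsv=cv2.cvtColor(im,cv2.COLOR_RGB2HSV).astype(int); H,S,V=hsv[...,0],hsv[...,1],hsv[...,2]
    yel=((H>=15)&(H<=32)&(S>50)&(V>110)).astype(float); brn=((H<15)&(S>90)).astype(float)
    cls=cv2.GaussianBlur(yel-brn,(0,0),1.0); cls[vmax:]=0
    sh=lambda P:(proj('wrist',P,c)*16).round().astype(np.int32)
    def cost(p):
        a=np.radians(p[2]);Rz=np.array([[np.cos(a),-np.sin(a)],[np.sin(a),np.cos(a)]]);C=np.array(p[:2])
        def poly(cx,cy,dx,dy,z):
            q=np.array([[cx-dx,cy-dy],[cx+dx,cy-dy],[cx+dx,cy+dy],[cx-dx,cy+dy]])@Rz.T+C
            m=np.zeros(im.shape[:2],np.uint8); cv2.fillPoly(m,[sh(np.c_[q,np.full(4,z)]/1000.)],255,cv2.LINE_AA,4); return m/255.
        out=poly(0,0,118,83,64); y=0
        for cx in(-61,61):
            for cy in(-41,41): y=y+np.minimum(poly(cx,cy,47,30,54),poly(cx,cy,47,30,59))
        pred=np.where(out>0,2*y-out,0); 
        return -(cls*cv2.GaussianBlur(pred,(0,0),1.0)).sum()/1000
    best=None
    for dx in(-4,0,4):
        for dy in(-4,0,4):
            s=np.array([[x0[0]+dx,x0[1]+dy,x0[2]]]*4,float); s[1,0]+=3;s[2,1]+=3;s[3,2]+=1.5
            r=minimize(cost,s[0],method='Nelder-Mead',options=dict(initial_simplex=s,xatol=.05,fatol=1e-3))
            if best is None or r.fun<best.fun: best=r
    return best.x.round(2),best.fun,yel.sum(),brn.sum()
E
python3 - <<'E'
from fit import *
c=eyes.get_calibration('wrist')
im=cv2.imread('pics/w5.png')[...,::-1].copy()
print(fit(im,c,vmax=240)); st()
E
```

```text
(array([476.78, 156.47,   7.86]), np.float64(-37.58120573943755), np.float64(32320.0), np.float64(43534.0))
t 32.1 tcp [424.9   6.8 165.9] x [0.988 0.157 0.001] y [ 0.157 -0.988 -0.001] z [ 0.001  0.001 -1.   ] F [ 0.44  1.68 -5.49] w 54.7 gf 40.0
```

Run:
```python
from h import *
go(422.5,107,165,8.3)
```

```text
cur yaw 9.0 twist units 0.14 (j7 -1.71); shift units [ 0.48 -3.98  0.04] per row of 8 [ 0.06  -0.498  0.005] twist/row 0.018
```

```bash
python3 -m creep '[[0.1,-0.4,0,0.14],[0.1,-0.8,0,0],[0.1,-0.8,0,0],[0.1,-0.8,0,0],[0.08,-0.6,0,0],[0,-0.4,0,0],[0,-0.18,0,0],[0,0,0,0]]'
python3 - <<'E'
from fit import *
im=snap('wrist','w6'); c=eyes.get_calibration('wrist'); st()
print(fit(im,c,vmax=165))
im=im[...,::-1].copy()
cv2.imwrite('pics/w6b.png',im[:300])
E
```

```text
clock: 32.9
tool_pos: [0.4224, 0.1038, 0.1656]
tcp_rot: [0.998, 0.071, -0.0, 0.0]
force: [-0.4, -1.0, -4.4]
width: 0.0545
grasp_force: 40.0
t 32.95 tcp [422.5 103.3 165.6] x [ 0.99  0.14 -0.  ] y [ 0.14 -0.99  0.  ] z [-0. -0. -1.] F [-0.72  0.67 -4.02] w 54.7 gf 40.0
(array([476.7 , 154.18,   7.8 ]), np.float64(-25.247584803115657), np.float64(46822.0), np.float64(31561.0))
```

View pics/w6b.png

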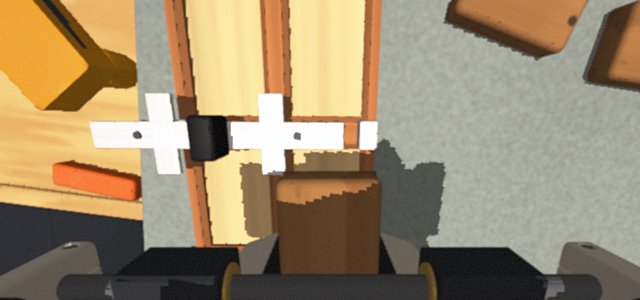

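```bash
python3 -m creep '[[0,-0.06,0.3,0],[0,-0.06,0.6,0],[0,0,0.6,0],[0,0,0.6,0],[0,0,0.5,0],[0,0,0.3,0],[0,0,0.1,0],[0,0,0,0]]'
python3 -c 'from h import *; st(); go(422.2,106.4,85,8.0)'
python3 -m creep '[[0,0,0.2,0],[0,0,0.2,0],[0,0,0.2,0],[0,0,0.1,0],[0,0,0.1,0],[0,0,0,0],[0,0,0,0],[0,0,0,0]]'
python3 -c 'from h import *; st()'
```

```text
clock: 33.75
tool_pos: [0.4221, 0.1066, 0.0905]
tcp_rot: [0.998, 0.07, -0.0, 0.0]
force: [-0.7, 0.1, -4.5]
width: 0.0544
grasp_force: 40.0
t 33.75 tcp [422.1 106.6  90.5] x [ 0.99  0.14 -0.  ] y [ 0.14 -0.99  0.  ] z [-0. -0. -1.] F [-0.72  0.14 -4.55] w 54.4 gf 40.0
cur yaw 8.0 twist units 0.01 (j7 -2.09); shift units [0.   0.01 0.22] per row of 8 [0.    0.001 0.028] twist/row 0.001
clock: 34.55
tool_pos: [0.4223, 0.1069, 0.0709]
tcp_rot: [0.998, 0.07, 0.0, -0.0]
force: [0.3, -0.4, -4.4]
width: 0.0549
grasp_force: 40.0
t 34.55 tcp [422.3 106.9  70.9] x [0.99 0.14 0.  ] y [ 0.14 -0.99 -0.  ] z [ 0.  0. -1.] F [ 0.34 -0.43 -4.43] w 54.9 gf 40.0
```

```bash
python3 -m creep '[[0,0,0.06,0],[0,0,0.06,0],[0,0,0.04,0],[0,0,0,0],[0,0,0,0],[0,0,0,0],[0,0,0,0],[0,0,0,0]]'
python3 -m creep '[[0,0,0,0],[0,0,0,0],[0,0,0,0],[0,0,-0.2,0],[0,0,-0.6,0],[0,0,-0.9,0],[0,0,-0.9,0],[0,0,-0.9,0]]' 65
python3 -m creep '[[0.3,0.3,-0.8,0],[0.5,0.8,-0.8,0],[0.6,0.9,-0.3,0],[0.6,0.9,0,0],[0.6,0.9,0,0],[0.6,0.9,0,0],[0.6,0.9,0,0],[0.5,0.6,0,0]]' 85
python3 - <<'E'
from h import *
o=st(); im=snap('wrist','w7'); print(rects('wrist','block_a',.08)); print(o['joint_positions'].round(2))
E
```

```text
clock: 35.35
tool_pos: [0.4223, 0.1068, 0.0679]
tcp_rot: [0.998, 0.07, 0.001, 0.0]
force: [-6.8, -2.6, 22.0]
width: 0.0548
grasp_force: 40.0
clock: 36.15
tool_pos: [0.422, 0.1069, 0.1553]
tcp_rot: [0.998, 0.07, -0.0, -0.0]
force: [1.2, 1.5, -0.5]
width: 0.065
grasp_force: 0.0
clock: 36.95
tool_pos: [0.5511, -0.0335, 0.2018]
tcp_rot: [0.998, 0.069, -0.0, 0.0]
force: [-0.3, -0.5, 0.8]
width: 0.0852
grasp_force: 0.0
t 36.95 tcp [551.1 -33.5 201.8] x [ 0.99   0.139 -0.   ] y [ 0.139 -0.99   0.   ] z [-0. -0. -1.] F [-0.27 -0.48  0.83] w 85.2 gf 0.0
[(0.88, [585.7, -138.2, 93.0, 55.7, -89.8], [438.0, 175.0]), (0.64, [603.4, -17.6, 88.6, 54.9, 79.4], [315.0, 139.0]), (0.54, [471.1, 90.2, 22.3, 14.0, 17.4], [196.0, 253.0])]
[ 0.31  0.38 -0.46  1.76  0.19  1.05 -1.65]
```

View pics/w7.png

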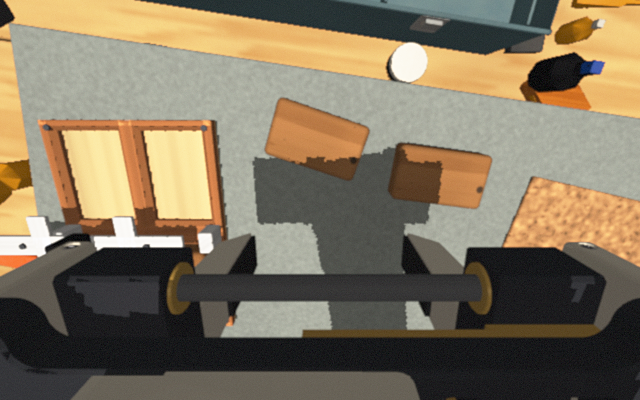

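```bash
python3 -m creep '[[0,0,0,-1],[0,0,0,-1],[0,0,0,-1],[0,0,0,-1],[0,0,0,-1],[0,0,0,-1],[0,0,0,-1],[0,0,0,-1]]'
python3 -m creep '[[0,0,0,-1],[0,0,0,-1],[0,0,0,-1],[0,0,0,-1],[0,0,0,-1],[0,0,0,-1],[0,0,0,-0.3],[0,0,0,0]]'
python3 - <<'E'
from h import *
o=st(); im=snap('wrist','w8'); print(rects('wrist','block_a',.078)); go(602,-17,200,79.5)
E
```

```text
clock: 37.85
tool_pos: [0.5497, -0.0307, 0.2019]
tcp_rot: [0.912, 0.409, -0.0, -0.0]
force: [-0.7, -0.3, 0.5]
width: 0.085
grasp_force: 0.0
clock: 38.65
tool_pos: [0.5499, -0.0312, 0.2018]
tcp_rot: [0.769, 0.64, -0.0, -0.0]
force: [0.8, 0.1, -0.2]
width: 0.085
grasp_force: 0.0
t 38.65 tcp [549.9 -31.2 201.8] x [0.182 0.983 0.   ] y [ 0.983 -0.182 -0.   ] z [-0.  0. -1.] F [ 0.79  0.05 -0.25] w 85.0 gf 0.0
[(0.9, [581.4, -107.7, 54.8, 47.3, -1.3], [372.0, 256.0]), (0.88, [599.4, -14.4, 90.9, 56.9, 79.9], [376.0, 164.0]), (0.81, [425.4, 105.0, 96.1, 58.8, 8.6], [160.0, 69.0])]
cur yaw 79.5 twist units -0.01 (j7 -0.54); shift units [0.94 1.93 0.07] per row of 8 [0.118 0.242 0.009] twist/row -0.001
```

```bash
python3 -m creep '[[0.32,0.6,0.2,0],[0.33,0.65,0.4,0],[0.32,0.63,0.9,0],[0,0,0.9,0],[0,0,0.9,0],[0,0,0.9,0],[0,0,0.9,0],[0,0,0.45,0]]' 82
python3 -m creep '[[0,0,0,0],[0,0,0,0],[0,0,0,0],[0,0,0,0],[0,0,0,0],[0,0,0,0],[0,0,0,0],[0,0,0,0]]' 40 40
python3 -m creep '[[0,0,-0.2,0],[0,0,-0.4,0],[0,0,-0.8,0],[0,0,-0.8,0],[0,0,-0.8,0],[0,0,-0.4,0],[0,0,-0.2,0],[0,0,0,0]]'
python3 -c 'from h import *; weigh(10); st()'
```

```text
clock: 39.55
tool_pos: [0.5998, -0.0164, 0.0611]
tcp_rot: [0.769, 0.639, -0.001, -0.001]
force: [-0.4, 0.7, -0.7]
width: 0.0825
grasp_force: 0.0
clock: 40.35
tool_pos: [0.6012, -0.0162, 0.064]
tcp_rot: [0.769, 0.64, 0.0, 0.0]
force: [-2.7, 1.7, 6.4]
width: 0.0543
grasp_force: 40.0
clock: 41.15
tool_pos: [0.601, -0.0164, 0.1532]
tcp_rot: [0.769, 0.64, 0.0, 0.0]
force: [-0.1, 0.3, -4.8]
width: 0.0547
grasp_force: 40.0
F mean [-0.159  0.081 -4.295] sd [0.62 0.42 0.5 ] width 54.9 z 152.6
t 41.65 tcp [600.8 -16.3 152.7] x [ 0.181  0.983 -0.   ] y [ 0.983 -0.181 -0.   ] z [-0.  0. -1.] F [ 0.08  0.08 -3.57] w 54.6 gf 40.0
```

```bash
python3 -m creep '[[0,0,-0.1,1],[0,0,-0.1,1],[0,0,-0.1,1],[0,0,-0.1,1],[0,0,-0.1,1],[0,0,0,1],[0,0,0,1],[0,0,0,1]]'
python3 -m creep '[[0,0,0,1],[0,0,0,1],[0,0,0,1],[0,0,0,1],[0,0,0,1],[0,0,0,1],[0,0,0,0.3],[0,0,0,0]]'
python3 -c 'from h import *;st(); go(543,123.4,165,8)'
```

```text
clock: 42.45
tool_pos: [0.6009, -0.0162, 0.1654]
tcp_rot: [0.942, 0.337, -0.0, -0.0]
force: [-0.4, -0.8, -3.7]
width: 0.0544
grasp_force: 40.0
clock: 43.25
tool_pos: [0.6009, -0.0161, 0.1655]
tcp_rot: [0.997, 0.071, -0.0, 0.0]
force: [-0.2, -0.1, -4.5]
width: 0.0547
grasp_force: 40.0
t 43.25 tcp [600.9 -16.1 165.5] x [ 0.99   0.141 -0.   ] y [ 0.141 -0.99   0.   ] z [-0. -0. -1.] F [-0.16 -0.11 -4.52] w 54.7 gf 40.0
cur yaw 8.1 twist units 0.03 (j7 -1.69); shift units [-1.52 -5.85  0.02] per row of 8 [-0.19  -0.731  0.002] twist/row 0.003
```

```bash
python3 -m creep '[[-0.2,-0.5,0,0.03],[-0.25,-0.8,0,0],[-0.25,-0.95,0,0],[-0.25,-0.95,0,0],[-0.25,-0.95,0,0],[-0.2,-0.9,0,0],[-0.12,-0.5,0,0],[0,-0.3,0,0]]'
python3 -m creep '[[0,0,0.3,0],[0,0,0.5,0],[0,0,0.6,0],[0,0,0.6,0],[0,0,0.5,0],[0,0,0.3,0],[0,0,0,0],[0,0,0,0]]'
python3 -c 'from h import *;st(); go(543,123.4,90,8)'
```

```text
clock: 44.05
tool_pos: [0.5422, 0.125, 0.1656]
tcp_rot: [0.998, 0.07, -0.0, -0.0]
force: [-0.5, -0.2, -3.8]
width: 0.0545
grasp_force: 40.0
clock: 44.85
tool_pos: [0.5434, 0.1232, 0.0955]
tcp_rot: [0.998, 0.069, 0.0, -0.0]
force: [-0.3, -0.2, -4.4]
width: 0.0547
grasp_force: 40.0
t 44.85 tcp [543.4 123.2  95.5] x [0.991 0.137 0.   ] y [ 0.137 -0.991 -0.   ] z [ 0.  0. -1.] F [-0.3  -0.22 -4.44] w 54.7 gf 40.0
cur yaw 7.9 twist units -0.02 (j7 -2.00); shift units [-0.01 -0.01  0.22] per row of 8 [-0.002 -0.001  0.028] twist/row -0.003
```

Descend 25 mm, then seat and release.

```bash
python3 -m creep '[[0,0,0.3,0],[0,0,0.3,0],[0,0,0.2,0],[0,0,0.15,0],[0,0,0.05,0],[0,0,0,0],[0,0,0,0],[0,0,0,0]]'
python3 -m creep '[[0,0,0.06,0],[0,0,0.04,0],[0,0,0,0],[0,0,0,0],[0,0,0,0],[0,0,0,0],[0,0,0,0],[0,0,0,0]]'
python3 -c 'from h import *;st()'
```

```text
clock: 45.65
tool_pos: [0.5421, 0.1232, 0.0705]
tcp_rot: [0.998, 0.069, -0.001, 0.0]
force: [-5.5, -0.5, 2.7]
width: 0.0545
grasp_force: 40.0
clock: 46.45
tool_pos: [0.5425, 0.1233, 0.0686]
tcp_rot: [0.998, 0.069, -0.0, 0.0]
force: [-6.0, -1.5, 10.4]
width: 0.0548
grasp_force: 40.0
t 46.45 tcp [542.5 123.3  68.6] x [ 0.99   0.138 -0.001] y [ 0.138 -0.99   0.001] z [-0.001 -0.001 -1.   ] F [-6.02 -1.51 10.4 ] w 54.8 gf 40.0
```

```bash
python3 -m creep '[[0,0,0,0],[0,0,0,0],[0,0,0,0],[0,0,-0.2,0],[0,0,-0.6,0],[0,0,-0.9,0],[0,0,-0.9,0],[0,0,-0.9,0]]' 65
python3 -m creep '[[0,0.5,-0.8,0],[0,0.9,-0.8,0],[0,0.95,-0.3,0],[0.1,0.95,0,0],[0.1,0.95,0,0],[0.2,0.95,0,0],[0.2,0.95,0,0],[0.2,0.9,0,0]]' 85
python3 -m creep '[[0,0.7,0,-1],[0,0,0,-1],[0,0,0,-1],[0,0,0,-1],[0,0,0,-1],[0,0,0,-1],[0,0,0,-1],[0,0,0,-1]]'
python3 -m creep '[[0,0,0,-1],[0,0,0,-1],[0,0,0,-1],[0,0,0,-1],[0,0,0,-1],[0,0,0,-1],[0,0,0,-1],[0,0,0,-1]]'
python3 - <<'E'
from h import *
o=st(); im=snap('wrist','w9'); print(rects('wrist','block_a',.078));print(rects('wrist','block_a',.082))
snap('top','t9'); print(rects('top','block_a',.078)); go(584,-140,200,90)
E
```

```text
clock: 47.25
tool_pos: [0.5432, 0.1234, 0.1567]
tcp_rot: [0.998, 0.069, 0.0, -0.0]
force: [0.3, 0.2, -0.0]
width: 0.065
grasp_force: 0.0
clock: 48.05
tool_pos: [0.5875, -0.0497, 0.2034]
tcp_rot: [0.998, 0.069, 0.0, 0.0]
force: [0.9, 0.2, -0.7]
width: 0.085
grasp_force: 0.0
clock: 48.85
tool_pos: [0.5896, -0.0659, 0.2033]
tcp_rot: [0.913, 0.408, 0.0, 0.0]
force: [-0.9, -0.9, -0.1]
width: 0.0852
grasp_force: 0.0
clock: 49.65
tool_pos: [0.5897, -0.0659, 0.2033]
tcp_rot: [0.719, 0.695, 0.0, 0.0]
force: [-1.2, 0.7, 0.3]
width: 0.0848
grasp_force: 0.0
t 49.65 tcp [589.7 -65.9 203.3] x [ 0.033  0.999 -0.   ] y [ 0.999 -0.033  0.   ] z [ 0. -0. -1.] F [-1.23  0.7   0.31] w 84.8 gf 0.0
[(0.7, [581.8, -122.1, 69.9, 55.8, -88.5], [323.0, 244.0]), (0.67, [486.7, 75.8, 230.3, 52.7, -1.6], [191.0, 32.0]), (0.66, [545.5, 92.5, 88.4, 16.1, -1.6], [268.0, 7.0]), (0.66, [425.3, 85.9, 100.4, 36.0, -1.6], [126.0, 19.0])]
[(0.7, [581.6, -120.0, 68.9, 55.0, -88.9], [323.0, 244.0]), (0.67, [489.2, 75.8, 227.1, 52.0, -2.0], [191.0, 32.0]), (0.66, [547.4, 91.8, 87.2, 15.9, -2.0], [268.0, 7.0]), (0.66, [428.8, 86.2, 99.0, 35.5, -2.0], [126.0, 19.0])]
[(0.77, [413.8, -359.5, 87.8, 56.5, -0.4], [389.0, 232.0]), (0.68, [582.3, -169.2, 53.2, 28.3, 0.3], [336.0, 183.0]), (0.62, [422.0, 104.0, 92.4, 57.8, 8.7], [257.0, 229.0]), (0.57, [544.2, 120.4, 90.5, 57.1, 8.8], [253.0, 194.0])]
cur yaw 87.8 twist units -0.45 (j7 -0.34); shift units [-2.96 -0.23  0.13] per row of 8 [-0.37  -0.028  0.016] twist/row -0.056
```

View pics/w9.png

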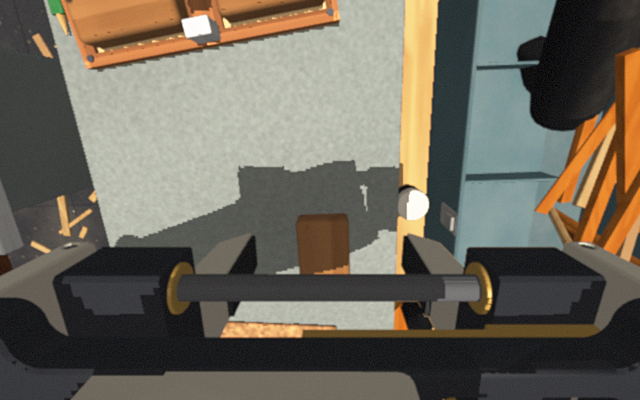

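```bash
python3 -m creep '[[-0.4,-0.04,0,-0.45],[-0.5,-0.04,0,0],[-0.5,-0.04,0,0],[-0.5,0,0,0],[-0.5,0,0,0],[-0.4,0,0,0],[-0.2,0,0,0],[0,0,0,0]]'
python3 - <<'E'
from h import *
o=st(); im=snap('wrist','w10'); print(rects('wrist','block_a',.078)); go(583,-140,63,90)
weigh(6)
E
```

```text
clock: 50.7
tool_pos: [0.5864, -0.1418, 0.2028]
tcp_rot: [0.707, 0.708, -0.0, -0.0]
force: [-0.4, -0.4, 0.3]
width: 0.085
grasp_force: 0.0
t 50.7 tcp [ 586.4 -141.8  202.8] x [-0.001  1.    -0.   ] y [ 1.     0.001 -0.   ] z [-0. -0. -1.] F [-0.4  -0.39  0.28] w 85.0 gf 0.0
[(0.7, [581.6, -137.6, 90.3, 53.7, -89.9], [324.0, 187.0])]
cur yaw 90.2 twist units 0.03 (j7 -0.17); shift units [ 0.01 -0.14  5.6 ] per row of 8 [ 0.001 -0.017  0.7  ] twist/row 0.004
F mean [ 0.09  -0.03   0.225] sd [0.39 0.26 0.38] width 85.2 z 203.1
```

```bash
python3 -m creep '[[0.1,-0.15,0.4,0],[0,0,0.8,0],[0,0,0.8,0],[0,0,0.8,0],[0,0,0.8,0],[0,0,0.8,0],[0,0,0.8,0],[0,0,0.37,0]]' 82
python3 -m creep '[[0,0,0,0],[0,0,0,0],[0,0,0,0],[0,0,0,0],[0,0,0,0],[0,0,0,0],[0,0,0,0],[0,0,0,0]]' 40 40
python3 -m creep '[[0,0,-0.2,0],[0,0,-0.4,0],[0,0,-0.8,0],[0,0,-0.8,0],[0,0,-0.8,0],[0,0,-0.4,0],[0,0,-0.2,0],[0,0,0,0]]'
python3 -c 'from h import *; weigh(12); st()'
```

```text
clock: 51.9
tool_pos: [0.5811, -0.138, 0.0614]
tcp_rot: [0.706, 0.708, -0.001, -0.001]
force: [0.1, 1.1, -0.2]
width: 0.0817
grasp_force: 0.0
clock: 52.7
tool_pos: [0.5828, -0.1383, 0.0646]
tcp_rot: [0.706, 0.708, 0.0, 0.0]
force: [-2.2, -0.0, 6.0]
width: 0.0548
grasp_force: 40.0
clock: 53.5
tool_pos: [0.5827, -0.1384, 0.154]
tcp_rot: [0.706, 0.708, 0.0, 0.0]
force: [-0.2, -0.1, -4.6]
width: 0.0547
grasp_force: 40.0
F mean [-0.157 -0.246 -4.079] sd [0.34 0.26 0.37] width 54.6 z 153.6
t 54.1 tcp [ 582.6 -138.3  153.6] x [-0.003  1.     0.   ] y [ 1.     0.003 -0.   ] z [-0.  0. -1.] F [ 0.19 -0.11 -3.7 ] w 54.7 gf 40.0
```

```bash
python3 -m creep '[[0,0,-0.2,1],[0,0,-0.2,1],[0,0,-0.2,1],[0,0,-0.2,1],[0,0,-0.2,1],[0,0,0,1],[0,0,0,1],[0,0,0,1]]'
python3 -m creep '[[0,0,0,1],[0,0,0,1],[0,0,0,1],[0,0,0,1],[0,0,0,1],[0,0,0,1],[0,0,0,1],[0,0,0,1]]'
python3 -c 'from h import *;st(); go(531.3,204.4,178,8,16)'
```

```text
clock: 54.9
tool_pos: [0.5826, -0.1382, 0.1788]
tcp_rot: [0.906, 0.422, 0.0, 0.0]
force: [0.1, 0.3, -3.4]
width: 0.0546
grasp_force: 40.0
clock: 55.7
tool_pos: [0.5826, -0.1381, 0.1787]
tcp_rot: [0.996, 0.087, -0.0, -0.0]
force: [0.0, 0.6, -5.1]
width: 0.0547
grasp_force: 40.0
t 55.7 tcp [ 582.6 -138.1  178.7] x [ 0.985  0.173 -0.   ] y [ 0.173 -0.985 -0.   ] z [-0.  0. -1.] F [ 0.01  0.61 -5.11] w 54.7 gf 40.0
cur yaw 10.0 twist units 0.39 (j7 -1.43); shift units [ -0.13 -13.85   0.03] per row of 16 [-0.008 -0.866  0.002] twist/row 0.025
```

```bash
python3 -m creep '[[0,-0.5,0,0.39],[0,-0.85,0,0],[0,-0.95,0,0],[0,-0.95,0,0],[0,-0.95,0,0],[0,-0.95,0,0],[0,-0.95,0,0],[0,-0.95,0,0]]'
python3 -m creep '[[-0.13,-0.95,0,0],[0,-0.95,0,0],[0,-0.95,0,0],[0,-0.95,0,0],[0,-0.95,0,0],[0,-0.95,0,0],[0,-0.7,0,0],[0,-0.4,0,0]]'
python3 -m creep '[[0,0,0,0],[0,0,0,0],[0,0,0,0],[0,0,0.5,0],[0,0,0.8,0],[0,0,0.7,0],[0,0,0.3,0],[0,0,0,0]]'
python3 -c 'from h import *;st(); go(531.3,204.4,90,8)'
```

```text
clock: 56.5
tool_pos: [0.5568, 0.0372, 0.1788]
tcp_rot: [0.997, 0.072, 0.0, -0.0]
force: [0.3, 0.2, -4.4]
width: 0.0548
grasp_force: 40.0
clock: 57.3
tool_pos: [0.529, 0.206, 0.1788]
tcp_rot: [0.997, 0.073, 0.0, -0.0]
force: [0.8, 0.6, -4.3]
width: 0.0546
grasp_force: 40.0
clock: 58.1
tool_pos: [0.5317, 0.2033, 0.1205]
tcp_rot: [0.997, 0.071, 0.001, -0.0]
force: [3.0, 0.9, -0.8]
width: 0.0541
grasp_force: 40.0
t 58.1 tcp [531.7 203.3 120.5] x [0.99  0.141 0.003] y [ 0.141 -0.99  -0.   ] z [ 0.003  0.001 -1.   ] F [ 3.02  0.88 -0.75] w 54.1 gf 40.0
cur yaw 8.1 twist units 0.02 (j7 -2.13); shift units [-0.01 -0.05  1.22] per row of 8 [-0.001 -0.006  0.153] twist/row 0.003
```

Run:
```python
from h import *
im=snap('wrist','w11')[...,::-1]
s=snap('scene','s11')[...,::-1]
a=cv2.resize(im[60:300,150:490],(680,480)); cv2.imwrite('pics/w11b.png',a)
p=proj('scene',[.475,.16,.1]).astype(int); print(p)
q=s[p[1]-60:p[1]+60,p[0]-80:p[0]+80]; cv2.imwrite('pics/s11b.png',cv2.resize(q,(640,480),interpolation=cv2.INTER_CUBIC))
```

```text
[279 252]
```

View pics/s11b.png

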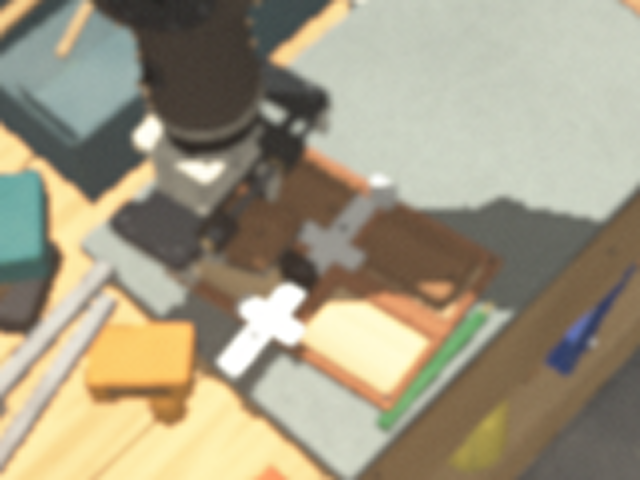

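View pics/w11b.png

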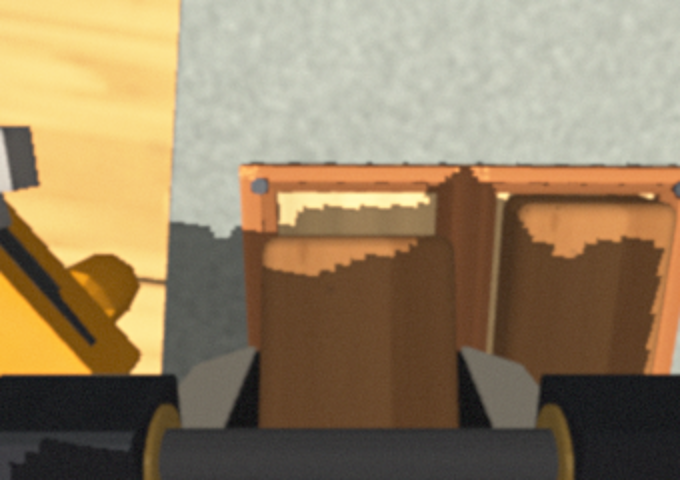

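```bash
python3 - <<'E'
from h import *
o=env.get_obs(); m=R.from_quat(o['tcp_rot']).as_matrix()
for z in(.132,.135): 
  P=unproj('wrist',[(327,178),(327,179)],z); print(((P-o['tool_pos'])@m*1000).round(1))
E
python3 -m creep '[[0,0,-0.5,0],[0,0,-0.8,0],[0,0,-0.6,0],[0,0,0,0],[0,0,0,0],[0,0,0,0],[0,0,0,0],[0,0,0,0]]'
python3 - <<'E'
from h import *
st(); weigh(4)
im=snap('wrist','w12'); g=cv2.cvtColor(im,cv2.COLOR_RGB2GRAY)
print(g[160:195,327].tolist())
print(rects('wrist','block_a',.182)[:3], proj('wrist',unproj('wrist',[(327,178)],.18)))
E
```

```text
[[ 45.8  -0.3 -11. ]
 [ 45.3  -0.3 -11. ]]
[[ 46.5  -0.2 -14. ]
 [ 46.   -0.2 -14. ]]
clock: 59.0
tool_pos: [0.5292, 0.2037, 0.168]
tcp_rot: [0.997, 0.072, -0.001, 0.0]
force: [-0.5, -0.2, -4.4]
width: 0.0548
grasp_force: 40.0
t 59.0 tcp [529.2 203.7 168. ] x [ 0.99   0.143 -0.001] y [ 0.143 -0.99   0.   ] z [-0.001 -0.    -1.   ] F [-0.47 -0.16 -4.38] w 54.8 gf 40.0
F mean [-0.152 -0.309 -4.368] sd [0.32 0.16 0.44] width 54.9 z 168.4
[125, 126, 124, 124, 123, 125, 126, 122, 125, 123, 123, 124, 123, 121, 127, 123, 119, 104, 90, 102, 121, 130, 140, 147, 154, 152, 151, 136, 85, 72, 72, 70, 76, 78, 77]
[(0.94, [549.0, 206.4, 55.0, 54.6, -81.8], [328.0, 227.0]), (0.64, [570.8, 162.3, 53.6, 35.3, 8.2], [421.0, 194.0]), (0.56, [499.4, 163.9, 18.8, 9.9, 11.0], [386.0, 318.0])] [[327. 178.]]
```

```bash
python3 -m creep '[[0.12,-0.02,0,0],[0,0,0,0],[0,0,0.4,0],[0,0,0.6,0],[0,0,0.5,0],[0,0,0.3,0],[0,0,0.1,0],[0,0,0,0]]'
python3 -c 'from h import *;st(); go(532.2,204.4,90,8)'
```

```text
clock: 60.1
tool_pos: [0.5325, 0.2048, 0.121]
tcp_rot: [0.997, 0.072, -0.0, 0.0]
force: [0.2, 0.7, -4.2]
width: 0.0548
grasp_force: 40.0
t 60.1 tcp [532.5 204.8 121. ] x [ 0.99   0.143 -0.   ] y [ 0.143 -0.99   0.   ] z [-0. -0. -1.] F [ 0.18  0.73 -4.17] w 54.8 gf 40.0
cur yaw 8.2 twist units 0.04 (j7 -2.13); shift units [-0.01  0.02  1.24] per row of 8 [-0.002  0.002  0.155] twist/row 0.005
```

Clear of the grip now. Continue down.

```bash
python3 -m creep '[[0,0,0.3,0.04],[0,0,0.4,0],[0,0,0.4,0],[0,0,0.3,0],[0,0,0.2,0],[0,0,0.1,0],[0,0,0,0],[0,0,0,0]]'
python3 -c 'from h import *;st()'
python3 -m creep '[[0,0,0.1,0],[0,0,0.1,0],[0,0,0.1,0],[0,0,0.05,0],[0,0,0,0],[0,0,0,0],[0,0,0,0],[0,0,0,0]]'
python3 -c 'from h import *;st()'
```

```text
clock: 60.9
tool_pos: [0.5358, 0.2054, 0.0833]
tcp_rot: [0.998, 0.069, 0.004, -0.0]
force: [-5.7, -6.5, 46.6]
width: 0.0548
grasp_force: 40.0
t 60.9 tcp [535.8 205.4  83.3] x [0.99  0.138 0.008] y [ 0.138 -0.99  -0.   ] z [ 0.008  0.001 -1.   ] F [-5.66 -6.54 46.63] w 54.8 gf 40.0
clock: 61.7
tool_pos: [0.538, 0.2057, 0.0759]
tcp_rot: [0.998, 0.069, 0.006, -0.001]
force: [-3.2, -7.8, 54.3]
width: 0.0548
grasp_force: 40.0
t 61.7 tcp [538.  205.7  75.9] x [0.99  0.138 0.012] y [ 0.138 -0.99  -0.001] z [ 0.012  0.002 -1.   ] F [-3.21 -7.83 54.34] w 54.8 gf 40.0
```

```bash
python3 -m creep '[[0,0,-0.5,0],[0,0,-0.8,0],[0,0,-0.8,0],[0,0,-0.8,0],[0,0,-0.8,0],[0,0,-0.3,0],[0,0,0,0],[0,0,0,0]]'
python3 - <<'E'
from h import *
o=st(); im=snap('wrist','w13')[...,::-1]
s=snap('scene','s13')[...,::-1]
a=cv2.resize(im[60:300,150:490],(440,310)); p=(279,252)
q=cv2.resize(s[p[1]-60:p[1]+35,p[0]-60:p[0]+50],(359,310),interpolation=cv2.INTER_CUBIC)
cv2.imwrite('pics/m13.png',np.hstack([a,q]))
E
```

```text
clock: 62.5
tool_pos: [0.5318, 0.2044, 0.1686]
tcp_rot: [0.998, 0.07, -0.001, 0.0]
force: [0.0, -0.3, -4.8]
width: 0.0546
grasp_force: 40.0
t 62.5 tcp [531.8 204.4 168.6] x [ 0.99   0.139 -0.002] y [ 0.139 -0.99   0.001] z [-0.002 -0.001 -1.   ] F [ 0.05 -0.27 -4.76] w 54.6 gf 40.0
```

View pics/m13.png

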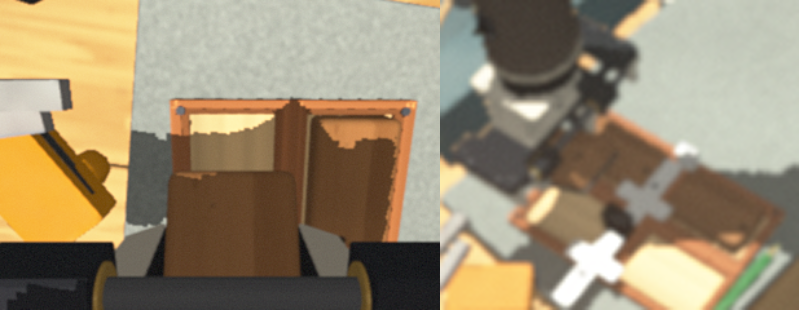

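Run:
```python
from h import *
o=env.get_obs(); m=R.from_quat(o['tcp_rot']).as_matrix(); c=eyes.get_calibration('wrist')
def uv(x,h):
    P=np.array([[x,-27,h],[x,27,h]])@m.T/1000+o['tool_pos']; return proj('wrist',P,c).round(1).tolist()
for x in(38,42,45):
    for h in(-13.5,-18,-22,-26): print(x,h,uv(x,h))
im=cv2.imread('pics/w13.png'); 
for n in('w12','w13'):
    g=cv2.cvtColor(cv2.imread('pics/%s.png'%n),cv2.COLOR_BGR2GRAY); print(n,g[176:240:2,327].tolist()); print(g[200,270:295].tolist(),g[200,365:395].tolist())
```

```text
38 -13.5 [[274.3, 194.2], [380.8, 194.2]]
38 -18 [[272.7, 196.6], [382.4, 196.7]]
38 -22 [[271.2, 198.9], [383.8, 199.0]]
38 -26 [[269.6, 201.4], [385.3, 201.4]]
42 -13.5 [[273.9, 186.5], [381.3, 186.5]]
42 -18 [[272.2, 188.8], [382.8, 188.8]]
42 -22 [[270.7, 190.9], [384.3, 190.9]]
42 -26 [[269.1, 193.1], [385.8, 193.1]]
45 -13.5 [[273.5, 180.7], [381.6, 180.7]]
45 -18 [[271.9, 182.8], [383.1, 182.8]]
45 -22 [[270.3, 184.7], [384.6, 184.8]]
45 -26 [[268.7, 186.8], [386.2, 186.8]]
w12 [119, 90, 121, 140, 154, 151, 85, 72, 76, 77, 74, 76, 77, 76, 73, 74, 77, 78, 75, 73, 72, 76, 76, 70, 75, 76, 71, 75, 70, 74, 71, 77]
[89, 88, 91, 86, 88, 85, 83, 81, 83, 80, 71, 67, 61, 68, 69, 70, 70, 71, 71, 69, 71, 69, 71, 71, 70] [64, 69, 72, 68, 68, 71, 71, 66, 67, 70, 67, 66, 62, 68, 77, 73, 69, 70, 78, 97, 112, 109, 76, 57, 53, 56, 53, 59, 65, 66]
w13 [125, 122, 123, 123, 123, 124, 127, 126, 91, 67, 73, 75, 76, 73, 75, 72, 74, 75, 71, 74, 73, 76, 70, 70, 71, 79, 71, 74, 75, 75, 75, 74]
[80, 83, 86, 87, 87, 86, 81, 81, 83, 78, 66, 62, 66, 67, 68, 71, 72, 73, 69, 71, 70, 68, 70, 70, 69] [70, 67, 67, 67, 68, 72, 68, 68, 67, 69, 67, 62, 62, 71, 75, 73, 74, 67, 73, 94, 114, 106, 79, 54, 54, 53, 54, 64, 62, 65]
```

```bash
python3 -m creep '[[0,0.5,0,0],[0,0.9,0,0],[0,0.95,0,0],[0,0.95,0,0],[0,0.95,0,0],[0,0.95,0,0],[0,0.95,0,0],[0,0.95,0,0]]'
python3 -m creep '[[0,0.8,0,0],[0,0.5,0,0],[0,0,0,0],[0,0,0.8,0],[0,0,0.9,0],[0,0,0.9,0],[0,0,0.8,0],[0,0,0.2,0]]'
python3 -c 'from h import *;st()'
```

```text
clock: 63.4
tool_pos: [0.5569, 0.0268, 0.1694]
tcp_rot: [0.998, 0.069, -0.0, 0.0]
force: [-0.2, -0.3, -4.9]
width: 0.0544
grasp_force: 40.0
clock: 64.2
tool_pos: [0.56, -0.002, 0.0779]
tcp_rot: [0.998, 0.071, -0.002, -0.0]
force: [-0.8, 0.2, -5.0]
width: 0.0544
grasp_force: 40.0
t 64.2 tcp [560.   -2.   77.9] x [ 0.99   0.141 -0.004] y [ 0.141 -0.99  -0.001] z [-0.004  0.001 -1.   ] F [-0.79  0.18 -4.98] w 54.4 gf 40.0
```

```bash
python3 -m creep '[[0,0,0.1,0],[0,0,0.1,0],[0,0,0.1,0],[0,0,0,0],[0,0,0,0],[0,0,0,0],[0,0,0,0],[0,0,0,0]]'
python3 -c 'from h import *;st()'
python3 -m creep '[[0,0,0,0],[0,0,0,0],[0,0,0,0],[0,0,0,0],[0,0,-0.6,0],[0,0,-0.9,0],[0,0,-0.9,0],[0,0,-0.9,0]]' 80
python3 -m creep '[[-0.4,-0.2,-0.8,0],[-0.6,-0.4,-0.8,0],[-0.6,-0.4,-0.6,0],[0,0,0,0],[0,0,0,0],[0,0,0,0],[0,0,0,0],[0,0,0,0]]' 80
python3 - <<'E'
from fit import *
o=st(); im=snap('wrist','w14'); c=eyes.get_calibration('wrist'); print(rects('wrist','block_a',.078)); print(rects('wrist','block_a',.082)); print(rects('wrist','keeper_grip',.094))
print([(round(d['conf'],2),np.round(np.array(d['location'])*1000,1).tolist()) for d in eyes.tip_of('keeper_grip','wrist')])
snap('top','t14'); print(rects('top','block_a',.08),[(round(d['conf'],2),np.round(np.array(d['location'])*1000,1).tolist()) for d in eyes.tip_of('keeper_grip','top')])
E
```

```text
clock: 65.0
tool_pos: [0.5619, -0.0032, 0.0727]
tcp_rot: [0.998, 0.07, 0.0, 0.0]
force: [-0.0, -0.1, -2.8]
width: 0.0552
grasp_force: 40.0
t 65.0 tcp [561.9  -3.2  72.7] x [0.99  0.139 0.   ] y [ 0.139 -0.99   0.   ] z [ 0. -0. -1.] F [-0.03 -0.11 -2.8 ] w 55.2 gf 40.0
clock: 65.8
tool_pos: [0.5616, -0.0031, 0.1559]
tcp_rot: [0.998, 0.07, -0.0, -0.0]
force: [1.1, 0.1, -0.3]
width: 0.0801
grasp_force: 0.0
clock: 66.6
tool_pos: [0.5187, 0.0157, 0.2092]
tcp_rot: [0.998, 0.07, -0.001, -0.0]
force: [0.1, -0.4, -0.6]
width: 0.0799
grasp_force: 0.0
t 66.6 tcp [518.7  15.7 209.2] x [ 0.99   0.139 -0.001] y [ 0.139 -0.99  -0.   ] z [-0.001  0.    -1.   ] F [ 0.12 -0.45 -0.61] w 79.9 gf 0.0
[(0.94, [458.0, 113.1, 65.1, 27.3, -60.5], [230.0, 234.0]), (0.91, [539.2, -6.1, 90.8, 55.7, 7.9], [353.0, 172.0]), (0.76, [543.9, 121.0, 90.1, 60.2, 8.7], [224.0, 149.0]), (0.44, [495.7, 190.7, 241.5, 186.6, -82.5], [175.0, 186.0])]
[(0.94, [459.9, 112.0, 64.2, 27.0, -60.5], [230.0, 234.0]), (0.91, [539.9, -5.6, 89.6, 54.9, 7.9], [353.0, 172.0]), (0.76, [544.6, 119.8, 88.9, 59.3, 8.7], [224.0, 149.0]), (0.44, [497.1, 188.6, 238.2, 184.1, -82.5], [175.0, 186.0])]
[(0.85, [470.3, 196.0, 191.9, 61.6, -82.0], [141.0, 218.0])]
[(0.72, [469.4, 197.4, 113.4])]
[(0.89, [413.9, -359.1, 87.7, 56.4, -0.4], [389.0, 232.0]), (0.63, [464.6, 220.2, 244.1, 145.2, 14.2], [229.0, 216.0])] [(0.89, [470.2, 197.4, 107.7])]
```

View pics/w14.png

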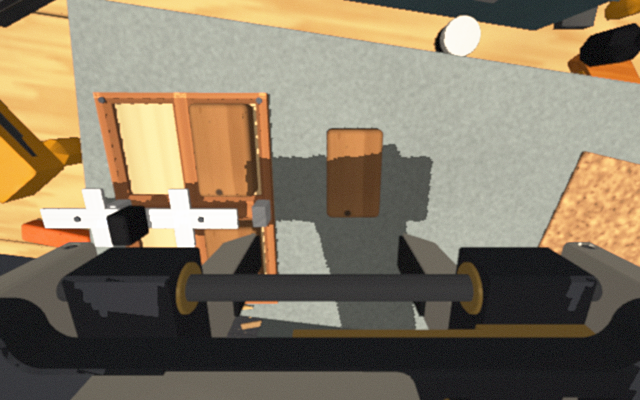

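```bash
python3 -m creep '[[0.35,0.45,0.2,0],[0.35,0.5,0.4,0],[0,0,0.9,0],[0,0,0.9,0],[0,0,0.9,0],[0,0,0.9,0],[0,0,0.9,0],[0,0,0.7,0]]' 80
python3 -c 'from h import *;st()'
python3 -m creep '[[0,0,0,0],[0,0,0,0],[0,0,0,0],[0,0,0,0],[0,0,0,0],[0,0,0,0],[0,0,0,0],[0,0,0,0]]' 40 58
python3 -m creep '[[0,0,-0.2,0],[0,0,-0.4,0],[0,0,-0.9,0],[0,0,-0.9,0],[0,0,-0.9,0],[0,0,-0.6,0],[0,0,-0.3,0],[0,0,0,0]]'
python3 - <<'E'
from h import *
st(); snap('wrist','w15'); weigh(4); go(531,204.5,170,8.0)
g=cv2.cvtColor(cv2.imread('pics/w15.png'),cv2.COLOR_BGR2GRAY); print(g[160:210:2,327].tolist())
E
```

```text
clock: 67.8
tool_pos: [0.5392, -0.0066, 0.0625]
tcp_rot: [0.998, 0.069, -0.001, 0.0]
force: [-0.2, -0.5, 0.0]
width: 0.0801
grasp_force: 0.0
t 67.8 tcp [539.2  -6.6  62.5] x [ 0.99   0.138 -0.002] y [ 0.138 -0.99   0.   ] z [-0.002 -0.    -1.   ] F [-0.23 -0.47  0.02] w 80.1 gf 0.0
clock: 68.6
tool_pos: [0.5402, -0.0054, 0.0658]
tcp_rot: [0.998, 0.07, 0.001, 0.0]
force: [1.2, -2.9, 6.1]
width: 0.0543
grasp_force: 58.0
clock: 69.4
tool_pos: [0.5395, -0.0049, 0.1709]
tcp_rot: [0.998, 0.07, 0.001, 0.0]
force: [0.5, -0.3, -3.9]
width: 0.0545
grasp_force: 58.0
t 69.4 tcp [539.5  -4.9 170.9] x [0.99  0.139 0.001] y [ 0.139 -0.99   0.   ] z [ 0.001  0.    -1.   ] F [ 0.52 -0.31 -3.89] w 54.5 gf 58.0
F mean [-0.024  0.15  -4.522] sd [0.66 0.43 0.16] width 54.1 z 169.0
cur yaw 8.0 twist units 0.00 (j7 -1.70); shift units [ 0.87 -8.35 -0.04] per row of 8 [ 0.108 -1.043 -0.005] twist/row 0.000
[96, 93, 94, 91, 92, 91, 95, 69, 62, 63, 67, 87, 122, 137, 154, 159, 166, 152, 78, 79, 77, 79, 78, 77, 75]
```

```bash
python3 -m creep '[[0.1,-0.5,0,0],[0.1,-0.9,0,0],[0.1,-0.95,0,0],[0.1,-0.95,0,0],[0.1,-0.95,0,0],[0.1,-0.95,0,0],[0.1,-0.95,0,0],[0.1,-0.9,0,0]]'
python3 -m creep '[[0.07,-0.8,0,0],[0,-0.5,0,0],[0,0,0,0],[0,0,0,0],[0,0,0,0],[0,0,0,0],[0,0,0,0],[0,0,0,0]]'
python3 -c 'from h import *;st();go(531,204.5,125,8)'
```

```text
clock: 70.45
tool_pos: [0.5339, 0.1746, 0.1696]
tcp_rot: [0.998, 0.07, -0.0, -0.0]
force: [0.6, -0.4, -4.1]
width: 0.0542
grasp_force: 58.0
clock: 71.25
tool_pos: [0.5319, 0.2042, 0.17]
tcp_rot: [0.998, 0.069, 0.0, 0.0]
force: [0.1, 0.7, -4.4]
width: 0.0544
grasp_force: 58.0
t 71.25 tcp [531.9 204.2 170. ] x [0.99  0.138 0.   ] y [ 0.138 -0.99   0.   ] z [ 0. -0. -1.] F [ 0.13  0.69 -4.41] w 54.4 gf 58.0
cur yaw 8.0 twist units -0.01 (j7 -2.10); shift units [-0.03 -0.02  1.8 ] per row of 8 [-0.004 -0.002  0.225] twist/row -0.001
```

```bash
python3 -m creep '[[0,0,0.4,0],[0,0,0.6,0],[0,0,0.6,0],[0,0,0.4,0],[0,0,0,0],[0,0,0,0],[0,0,0,0],[0,0,0,0]]'
python3 -c 'from h import *;st()'
python3 -m creep '[[0,0,0.3,0],[0,0,0.4,0],[0,0,0.3,0],[0,0,0.2,0],[0,0,0.1,0],[0,0,0,0],[0,0,0,0],[0,0,0,0]]'
python3 -c 'from h import *;st();go(531,204.5,70,8)'
```

```text
clock: 72.05
tool_pos: [0.5317, 0.2048, 0.1204]
tcp_rot: [0.998, 0.07, 0.0, -0.0]
force: [-0.2, 0.9, -4.8]
width: 0.0542
grasp_force: 58.0
t 72.05 tcp [531.7 204.8 120.4] x [0.99  0.139 0.   ] y [ 0.139 -0.99  -0.   ] z [ 0.  0. -1.] F [-0.16  0.89 -4.79] w 54.2 gf 58.0
clock: 72.85
tool_pos: [0.5317, 0.2047, 0.0876]
tcp_rot: [0.998, 0.07, -0.0, 0.0]
force: [1.1, 1.0, -4.6]
width: 0.0543
grasp_force: 58.0
t 72.85 tcp [531.7 204.7  87.6] x [ 0.99   0.139 -0.   ] y [ 0.139 -0.99   0.   ] z [ 0. -0. -1.] F [ 1.13  1.01 -4.62] w 54.3 gf 58.0
cur yaw 8.0 twist units 0.00 (j7 -2.16); shift units [-0.03  0.    0.7 ] per row of 8 [-0.004  0.     0.088] twist/row 0.000
```

No contact; finish lowering.

```bash
python3 -m creep '[[-0.02,0,0.15,0],[0,0,0.2,0],[0,0,0.15,0],[0,0,0.1,0],[0,0,0.05,0],[0,0,0,0],[0,0,0,0],[0,0,0,0]]'
python3 -c 'from h import *;st()'
python3 -m creep '[[0,0,0.05,0],[0,0,0.04,0],[0,0,0,0],[0,0,0,0],[0,0,0,0],[0,0,0,0],[0,0,0,0],[0,0,0,0]]'
python3 -c 'from h import *;st()'
```

```text
clock: 73.65
tool_pos: [0.5313, 0.2047, 0.0713]
tcp_rot: [0.998, 0.07, 0.0, 0.0]
force: [0.3, -0.2, -4.0]
width: 0.0542
grasp_force: 58.0
t 73.65 tcp [531.3 204.7  71.3] x [0.99  0.139 0.   ] y [ 0.139 -0.99   0.   ] z [ 0. -0. -1.] F [ 0.29 -0.21 -3.99] w 54.2 gf 58.0
clock: 74.45
tool_pos: [0.5314, 0.2047, 0.0698]
tcp_rot: [0.998, 0.07, 0.0, 0.0]
force: [-3.0, -1.8, 5.5]
width: 0.0546
grasp_force: 58.0
t 74.45 tcp [531.4 204.7  69.8] x [0.99  0.139 0.001] y [ 0.139 -0.99   0.   ] z [ 0.001 -0.    -1.   ] F [-3.05 -1.78  5.49] w 54.6 gf 58.0
```

```bash
python3 -m creep '[[0,0,0,0],[0,0,0,0],[0,0,0,0],[0,0,-0.2,0],[0,0,-0.6,0],[0,0,-0.9,0],[0,0,-0.9,0],[0,0,-0.9,0]]' 65
python3 -m creep '[[0,0,-0.8,0],[0,0,-0.9,0],[-0.6,0,-0.8,0],[-0.8,0,-0.6,0],[-0.8,0,0,0],[-0.6,0,0,0],[0,0,0,0],[0,0,0,0]]' 50
python3 - <<'E'
from h import *
o=st(); im=snap('wrist','w16'); print(rects('wrist','block_a',.082)); 
print([(round(d['conf'],2),np.round(np.array(d['location'])*1000,1).tolist()) for d in eyes.tip_of('keeper_grip','wrist')])
t=snap('top','t16'); print(rects('top','block_a',.082)); print(rects('top','mat',.055))
a=im[:300,:,::-1]; b=cv2.resize(t[140:270,190:440,::-1],(577,300)); cv2.imwrite('pics/m16.png',np.vstack([cv2.resize(a,(577,270)),b]))
go(472.8,196.4,98,8)
E
```

```text
clock: 75.25
tool_pos: [0.5312, 0.2047, 0.1576]
tcp_rot: [0.998, 0.07, 0.0, -0.0]
force: [0.0, -0.5, 0.1]
width: 0.065
grasp_force: 0.0
clock: 76.05
tool_pos: [0.4623, 0.1949, 0.2344]
tcp_rot: [0.998, 0.07, 0.0, -0.0]
force: [0.6, -0.7, -0.8]
width: 0.0501
grasp_force: 0.0
t 76.05 tcp [462.3 194.9 234.4] x [0.99  0.139 0.001] y [ 0.139 -0.99   0.   ] z [ 0.001  0.    -1.   ] F [ 0.61 -0.71 -0.83] w 50.1 gf 0.0
[(0.6, [529.2, 204.3, 89.0, 54.7, 8.0], [328.0, 120.0]), (0.56, [544.2, 125.7, 88.3, 57.7, 7.9], [408.0, 116.0])]
[(0.61, [472.9, 198.5, 117.4]), (0.32, [498.3, -85.7, -1.4])]
[(0.92, [413.9, -358.7, 87.6, 56.3, -0.4], [389.0, 232.0]), (0.85, [424.0, 102.6, 89.6, 57.3, 7.0], [257.0, 228.0]), (0.63, [542.6, 201.7, 64.9, 57.1, 7.1], [229.0, 194.0]), (0.6, [544.3, 121.0, 89.6, 56.0, 7.7], [252.0, 194.0])]
[(0.96, [470.8, -322.4, 237.3, 176.6, -5.2], [377.0, 216.0])]
cur yaw 8.0 twist units -0.00 (j7 -2.09); shift units [ 0.42 -0.    5.43] per row of 8 [ 0.053 -0.     0.679] twist/row -0.000
```

View pics/m16.png

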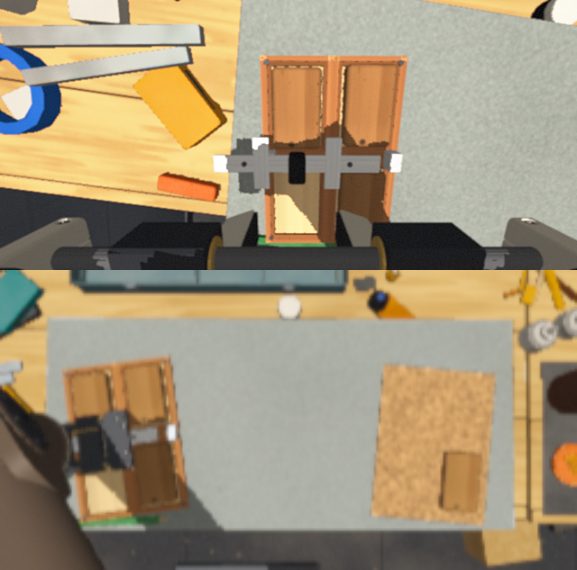

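```bash
python3 -m creep '[[0.2,0,0.6,0],[0.22,0,0.8,0],[0,0,0.8,0],[0,0,0.8,0],[0,0,0.8,0],[0,0,0.8,0],[0,0,0.5,0],[0,0,0.3,0]]' 50
python3 -m creep '[[0,0,0,0],[0,0,0,0],[0,0,0,0],[0,0,0,0],[0,0,0,0],[0,0,0,0],[0,0,0,0],[0,0,0,0]]' 5 25
python3 -c 'from h import *;st()'
python3 -m creep '[[0,0.15,0,0],[0,0.2,0,0],[0,0.2,0,0],[0,0.2,0,0],[0,0.2,0,0],[0,0.2,0,0],[0,0.2,0,0],[0,0.1,0,0]]'
python3 -c 'from h import *;st()'
python3 -m creep '[[0,0.06,0,0],[0,0.06,0,0],[0,0.06,0,0],[0,0.06,0,0],[0,0.06,0,0],[0,0.06,0,0],[0,0,0,0],[0,0,0,0]]'
python3 -c 'from h import *;st()'
```

```text
clock: 77.15
tool_pos: [0.4721, 0.1962, 0.0979]
tcp_rot: [0.998, 0.07, -0.001, 0.0]
force: [0.1, 0.3, 0.1]
width: 0.0503
grasp_force: 0.0
clock: 77.95
tool_pos: [0.4727, 0.1962, 0.0995]
tcp_rot: [0.998, 0.07, 0.0, 0.0]
force: [-1.2, -1.3, 5.4]
width: 0.0181
grasp_force: 25.0
t 77.95 tcp [472.7 196.2  99.5] x [0.99  0.139 0.001] y [ 0.139 -0.99   0.   ] z [ 0.001 -0.    -1.   ] F [-1.21 -1.28  5.37] w 18.1 gf 25.0
clock: 78.75
tool_pos: [0.4776, 0.1606, 0.0995]
tcp_rot: [0.998, 0.07, 0.0, -0.0]
force: [-2.4, 2.4, 6.9]
width: 0.0179
grasp_force: 25.0
t 78.75 tcp [477.6 160.6  99.5] x [0.99  0.139 0.001] y [ 0.139 -0.99  -0.001] z [ 0.001  0.001 -1.   ] F [-2.36  2.39  6.89] w 17.9 gf 25.0
clock: 79.55
tool_pos: [0.4783, 0.1555, 0.0995]
tcp_rot: [0.997, 0.071, 0.001, -0.003]
force: [-3.3, 14.1, 2.6]
width: 0.018
grasp_force: 25.0
t 79.55 tcp [478.3 155.5  99.5] x [0.99  0.142 0.002] y [ 0.142 -0.99  -0.005] z [ 0.001  0.005 -1.   ] F [-3.28 14.1   2.63] w 18.0 gf 25.0
```

```bash
python3 -m creep '[[0,-0.08,0,0],[0,-0.06,0,0],[0,0,0,0],[0,0,0,0],[0,0,0,0],[0,0,0,0],[0,0,0,0],[0,0,0,0]]'
python3 -c 'from h import *;st()'
python3 -m creep '[[0,0,0,0],[0,0,0,0],[0,0,0,0],[0,0,0,0],[0,0,-0.5,0],[0,0,-0.9,0],[0,0,-0.9,0],[0,0,-0.9,0]]' 50
python3 -m creep '[[-0.5,0,-0.9,0],[-0.5,0,-0.9,0],[-0.5,0,-0.9,0],[0,0,-0.9,0],[0,0,-0.5,0],[0,0,0,0],[0,0,0,0],[0,0,0,0]]'
python3 - <<'E'
from h import *
st(); im=snap('wrist','w17'); print(rects('wrist','block_a',.082)); t=snap('top','t17'); print(rects('top','block_a',.082))
for q in('wax_tin','cap_jar','hex_keys','keeper_grip'): print(q,[(round(d['conf'],2),np.round(np.array(d['location'])*1000).tolist()) for d in eyes.tip_of(q,'top')])
a=im[:300,:,::-1]; b=cv2.resize(t[140:270,190:440,::-1],(577,300)); cv2.imwrite('pics/m17.png',np.vstack([cv2.resize(a,(577,270)),b]))
E
```

```text
clock: 80.35
tool_pos: [0.4783, 0.1556, 0.0995]
tcp_rot: [0.998, 0.07, 0.0, -0.0]
force: [-1.3, 2.6, 7.4]
width: 0.0182
grasp_force: 25.0
t 80.35 tcp [478.3 155.6  99.5] x [0.99  0.14  0.001] y [ 0.14  -0.99  -0.001] z [ 0.001  0.001 -1.   ] F [-1.29  2.6   7.41] w 18.2 gf 25.0
clock: 81.15
tool_pos: [0.4781, 0.1551, 0.1807]
tcp_rot: [0.998, 0.07, 0.0, -0.0]
force: [-0.1, 0.1, -0.8]
width: 0.0502
grasp_force: 0.0
clock: 81.95
tool_pos: [0.4406, 0.1495, 0.2803]
tcp_rot: [0.998, 0.07, -0.001, 0.0]
force: [-0.4, 0.8, -0.2]
width: 0.0501
grasp_force: 0.0
t 81.95 tcp [440.6 149.5 280.3] x [ 0.99   0.139 -0.002] y [ 0.139 -0.99   0.   ] z [-0.002 -0.001 -1.   ] F [-0.4   0.78 -0.15] w 50.1 gf 0.0
[(0.7, [529.7, 203.6, 88.4, 56.8, 7.3], [292.0, 94.0]), (0.69, [424.6, 107.6, 90.5, 55.3, 8.0], [360.0, 191.0]), (0.63, [543.8, 124.0, 89.0, 55.1, 8.0], [364.0, 91.0])]
[(0.95, [529.5, 200.8, 88.5, 54.4, 7.5], [229.0, 198.0]), (0.87, [546.2, 121.2, 92.5, 63.4, 4.7], [253.0, 193.0]), (0.82, [415.7, -360.6, 91.1, 59.9, -0.3], [389.0, 231.0]), (0.64, [424.9, 100.1, 90.6, 55.8, 0.6], [260.0, 231.0])]
wax_tin [(0.78, [439.0, -548.0, 2.0])]
cap_jar [(0.52, [686.0, -95.0, 1.0])]
hex_keys [(0.55, [531.0, 205.0, 52.0])]
keeper_grip [(0.71, [478.0, 157.0, 111.0]), (0.56, [414.0, -363.0, 68.0])]
```

View pics/m17.png

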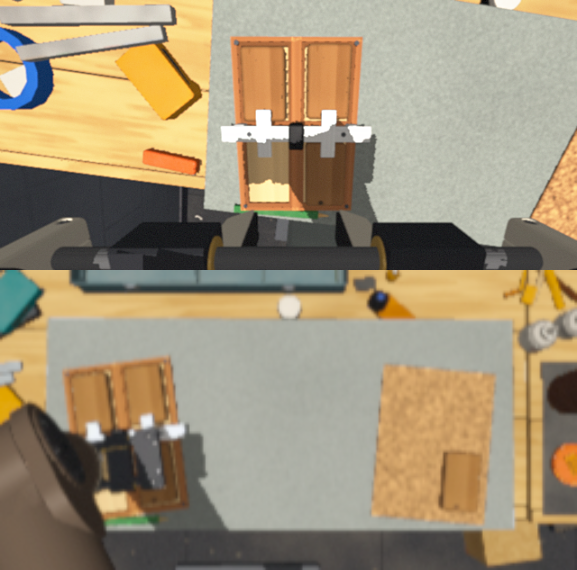

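The final view shows three blocks square in their pockets, the tabs over the block ends, and the fourth block lying flat on the mat. The keeper bar travelled 41 mm back to its stop. Handing in.

```bash
python3 -c 'from rig import env; print(env.sign_off())'
```

```text
the job is handed in; nothing more can be done
None
```

The job is handed in at 82 s: three heavy blocks (about 500, 440 and 420 g) are seated in pockets 2, 4 and 3, the block of about 300 g lies flat on the mat, and the keeper bar is home at its stop; one block first jammed at pocket 3 at about 54 N wrist force, and I regripped and reseated it.

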